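Lock a twist-in crate stop into the packing-bench rail

TASK

Take the orange crate stop out of its black holder and fit it in the steel channel on the bench, level with the yellow mark: put its spring-footed nut in lengthwise through the slot, press it down gently against the spring, give it a quarter turn, and let the spring lift it so that the channel lips sit in the nut's grooves. Never force it, let go of it standing upright and locked, and leave the tins and the jar as they are.

Things in the scene. Friction and masses are not known exactly. Their poses are not given: they have to be found in the camera images.
- stop: Crate stop, 0.14-0.23 kg; z up along it. Origin: centre of the underside of its brass nut (z 0 to 10 mm), 40 mm long along x, 20 mm wide along y, ends narrowed to 12 mm. Two grooves along y in its top, 7 mm wide, centred at x = +-13 mm; floors at z 6, ridges to z 10 mm. A half turn makes no difference; it may be turned either way. At the start it stands in the holder, axes along the holder's.
- stop_post (a point): Middle of the stop's orange post, the part to grip: 26 x 26 mm square (sides along the stop's x and y), 62 mm tall, from 30 to 92 mm above the nut's underside. This point is 61 mm above it, on the axis. Between post and nut is a dark round stem, 14 mm across, 20 mm long.
- stop_foot (a point): Where the underside of the stop's sprung steel foot is when free: on the axis, 15.5 mm below the nut's underside (this point does not move with the foot). The foot is 26 mm along the stop's x, 20 mm along y. It can be pushed up 12 mm: it yields from 3.5 N, 0.7 N more per mm (8 N at 6.5 mm, 11.9 N at 12 mm), then is rigid.
- holder: Black block in which the stop stands at the start, 90 x 70 mm (x, y), 20 mm high, fixed. Origin: centre of its underside. Its central pocket, 29 x 23 mm, 12 mm deep, takes only the spring foot; the stop lifts straight out.
- rail: Blue plate, 110 mm (x) by 250 mm (y), 4 mm thick, fixed to the bench; origin: centre of its underside, z up. On it along its y lies a steel channel, 51 mm wide, 240 mm long, open upwards. Bolted through slotted holes, the channel sits fast, but up to 8 mm to either side (plate x) of the plate's middle; no pose tells how far: find the slot by feel or sight.
- rail_top (a point): 34 mm above the plate's origin: the height of the top of the channel lips, above the plate's middle (not the slot's middle). The slot between the lips is 23 mm wide, parallel to plate y. The lips are 3 mm thick and hang 8 mm down, to 26 mm above the plate's origin. Below them the channel is 45 mm wide inside; its floor is 7 mm above the plate's origin.
- rail_seat (a point): 20 mm above the plate's origin: the height of the stop's origin once its nut is turned across the channel and sprung up with the lips in its grooves (side position as in rail_top, not the slot's). To be turned, the stop must be pressed to 4 mm or more below this height; 9.5 mm below, the foot is fully squeezed.
- mark: Yellow mark, 20 x 12 mm (plate x, y), 2 mm thick, stuck flat on the plate along the near (-x) side of the channel. The origin is the centre of its underside. It shows where along the channel (plate y) the stop belongs; it may lie up to 50 mm either side of the plate's middle.
- can_a: Blue-labelled tin, 72 mm across, 105 mm high, loose bystander; origin at the centre of its underside.
- can_b: Red-labelled tin, 72 mm across, 105 mm high, loose bystander; origin at the centre of its underside.
- jar: Amber jar with an orange lid, 64 mm across, 100 mm high, loose bystander; origin at the centre of its underside.
Not all that is in view belongs to the job. There is more than one size of the stop; the one meant has the size given above.

How it is judged:
On the way:
1. the nut is pressed down inside the channel below the lips, still lengthwise along the slot (z of stop in the frame of rail below 0.0165 m and angle between the x axis of stop and the y axis of rail, either way round below 0.25 rad and x of stop in the frame of rail between -0.014 and 0.014 m and angle between stop's own z axis and vertical below 0.15 rad), for 0.05 s.
At the end, for the whole second after the job is handed in: The stop stands upright (within 0.1 rad) and at rest in the channel, its nut turned across the channel (within 0.25 rad) and sprung up against the lips (origin 18 to 22.5 mm above the plate's underside), within 15 mm of the yellow mark along the channel (z of stop in the frame of rail between 0.018 and 0.0225 m and angle between the x axis of stop and the x axis of rail, either way round below 0.25 rad and x of stop in the frame of rail between -0.014 and 0.014 m and y of stop in the frame of mark between -0.015 and 0.015 m and angle between stop's own z axis and vertical below 0.1 rad and linear speed of stop below 0.02 m/s); the robot touches nothing.
It fails at once if the crate stop is pressed, turned or pulled against the rail with more than 35 N (contact force between stop and rail above 35 N).
It fails at once if the gripper or arm presses on the rail with more than 35 N (contact force between any of the fingers, the arm and rail above 35 N).
It fails at once if the blue tin is shifted by more than 20 mm or tipped (distance of can_a from where it was at the start of the episode above 0.02 m or angle between can_a's own z axis and vertical above 0.3 rad).
It fails at once if the red tin is shifted by more than 20 mm or tipped (distance of can_b from where it was at the start of the episode above 0.02 m or angle between can_b's own z axis and vertical above 0.3 rad).
It fails at once if the jar is shifted by more than 20 mm or tipped (distance of jar from where it was at the start of the episode above 0.02 m or angle between jar's own z axis and vertical above 0.3 rad).
It also fails if it takes over 72 s, if anything falls off the work surface, if the arm or the gripper's body presses on something with over 40 N, if the wrist force passes 120 N, or if a joint passes its speed limit or range.

ROBOT

A 7-joint arm with a two-finger parallel gripper is mounted at the origin on the work surface. World frame = base frame: x ahead of the robot, y to its left, z up, the work surface at z = 0. Lengths are in m, angles in rad, forces in N, time in s.
With the tool pointing down it reaches from about 0.375 to 0.925 m from the base axis. Payload 3.1 kg.
Tool frame: the origin (TCP) lies midway between the tips of the shut fingers; the grasp point (between the pads) lies behind it (bot.grip_depth is the x of the grasp point in the tool frame, in m); x points along the fingers, y is the direction in which the jaws open and shut, and the axes are right-handed (so a half turn about x gives the same grasp; the last joint's range is limited). The gripper opens to 85 mm and grips with 20 to 120 N. Pads are 22 mm wide; open, the fingers measure 114 mm over their backs; the gripper's body (76 mm by 85 mm) begins 54 mm behind the grasp point. The pads swing forward as they close: fully open they stand 13 mm farther back than shut.
Start: joints at [-1.268, 0.383, 0.044, 1.598, -0.018, 1.161, -0.05], TCP at [0.254, 0.598, 0.2] pointing down, gripper open.
Joint ranges: [-2.61, 2.61], [-0.41, 2.15], [-1.48, 1.57], [0, 2.5], [-1.57, 4.71], [0.05, 1.97], [-2.85, 2.85]. Speed limits (rad/s): [2.79, 2.79, 3.14, 3.14, 3.14, 3.14, 3.14].

INTERFACE

Orientations are given as a rotation vector (axis times angle).
In Python, from cell import bot, read_camera, camera_params, finder gives the robot as it stands.
- The arm moves only by the shell command python3 -m creep 'ROWS' [FORCE]. ROWS is JSON, a list of rows, each a list of 7 numbers: the turn, a rotation vector about the tool's x, y, z in rad, then the shift along the tool's x, y, z in m, then the opening, from 0 (shut) to 1 (fully open). In form: [[wx, wy, wz, x, y, z, gripper], ...]. A call has 1 to 20 rows; each row is the pose to reach, as a shift and turn from the pose commanded when the call began, along the tool's axes at that moment; what a row does not reach only later rows make up. A row lasts 1/12 s, in which the tool goes at most 41.7 mm and 7.16 degrees, less where a joint would pass 70% of its speed; a pose out of reach is approached as far as the arm can. A call with a gripper value outside its range is refused whole. The fingers move at their own pace and stop on an object; FORCE is the grip in N (left out, the last holds). Time passes only in rows, so rows that repeat a pose let the fingers close. It gives the time, the measured TCP pose, the force and the opening at its end, in the units of the state.
- bot.read_state(): the state, without advancing time (a new reading comes with each control period).
- read_camera(name): name is "side" or "top" or "wrist"; returns the picture (400x640x3 uint8, blue, green, red); there is no depth.
- camera_params(name): a dict with "fx", "fy", "cx", "cy" (pixels), "distortion" ([k1, k2, p1, p2, k3] as OpenCV has them; the pictures are not rectified), "rvec" (rotation vector, rad) and "tvec" (3), from world to camera coordinates, as OpenCV has them; the wrist camera has in their place "T_tool_cam" (4x4, takes a point from camera to tool coordinates, whose origin is the TCP and whose axes are the tool frame's). Camera axes: x right, y down, z forward; pixel columns grow to the right and rows downward; lengths in m; the calibration is good to about 2 mm. A picture is of the moment at which its call begins: read the wrist's pose just before it. camera_params takes no time and is no camera call.
- bot.close_job(): hands the job in, once; it reports no verdict.
Trained networks look in the newest picture that a camera, given by its name, has taken for a name from the list of things; names that differ only in an ending like _2 or _b are one class to them, and where a whole thing is asked for, a point or a joint stands for the part that bears it (a point fixed in the world has none). Each returns a list of dicts, best first, with "confidence" (0 to 1); they miss things now and then, are a little off and sometimes report something else, mostly with a low value. They report only what shows in the picture. A call takes as long as a camera call. They do not tell look-alikes from the thing itself.
- finder.spot_in(camera, query): "location" ([x, y, z] in m, in the coordinates of the camera as it stood for that picture, good to about 4 mm: the middle of the surface that is visible of it).
The state is a dict: "clock": time; "qpos": joint angles; "qvel": joint speeds; "effort": joint torques, N m; "tool_pos": TCP position; "tcp_rot": TCP orientation; "force": force on the tool from outside, world axes, zero at the start; "moment": the same for the moment, N m; "opening": finger opening in m.
Only numpy, scipy, OpenCV 4.12 (cv2) and the standard library are available. Lean on these libraries where they do the work, as an engineer would, in place of code of your own. Each camera call takes 0.05 s, during which the arm holds its last target.

## Working session

There is one attempt and no reset: what is moved stays moved. The work goes in short steps, Python scripts to look and compute and a shell command to move; the robot and the scene stay as the last step left them, time stands still between calls to the robot, and variables do not carry over. Pictures are saved under pics/ and viewed, and the job is handed in when it is done.

```bash
ls; mkdir -p pics; python3 - <<'E'
from cell import bot, read_camera, camera_params, finder
import cv2
s=bot.read_state(); print(s, bot.grip_depth)
for n in ["side","top","wrist"]:
    cv2.imwrite(f"pics/a_{n}.png",read_camera(n)); print(n,camera_params(n))
    if n!="wrist":
        for q in ["stop","holder","rail","mark","can_a","can_b","jar","stop_post"]:
            try: print(q,[(round(d['confidence'],2),[round(float(v),3) for v in d['location']]) for d in finder.spot_in(n,q)])
            except Exception as e: print(q,e)
print(bot.read_state()['clock'])
E
```

```text
pics
{'clock': 0.0, 'qpos': array([-1.26779131,  0.38383977,  0.04382976,  1.59961702, -0.01785893,
        1.16122342, -0.04989371]), 'qvel': array([-1.87818223e-03, -3.16632888e-03,  6.96054666e-04,  3.82911311e-04,
       -5.19712281e-04, -8.45452657e-05,  3.17750866e-04]), 'effort': array([-1.00895038e-04, -4.33466613e+01,  1.02454327e+00, -2.49512100e+01,
        1.06543733e-02,  1.15384013e-02, -7.52154563e-06]), 'tool_pos': array([0.25321279, 0.59750375, 0.19836423]), 'tcp_rot': array([ 0.31223262,  1.54820325, -0.31645258]), 'force': array([-0.02869463, -0.40230212, -0.19218827]), 'moment': array([ 0.0252383 , -0.00395532,  0.02961754]), 'opening': 0.08574717557405735} -0.0187
side {'fx': 420.6171433427561, 'fy': 420.6171433427561, 'cx': 327.69052465249734, 'cy': 197.91683626581175, 'distortion': array([-0.07123668,  0.        ,  0.        ,  0.        ,  0.        ]), 'rvec': array([ 0.48405535, -2.66342386,  1.21785012]), 'tvec': array([0.58646816, 0.11283869, 0.75708716])}
stop [(0.9, [-0.196, 0.053, 0.7]), (0.7, [-0.086, 0.089, 0.684]), (0.55, [-0.172, 0.107, 0.587]), (0.
[... 1087 characters left out ...]
ar [(0.81, [0.077, -0.138, 0.902])]
stop_post [(0.8, [-0.16, -0.14, 0.866]), (0.79, [-0.257, -0.086, 0.884]), (0.75, [-0.152, -0.014, 0.886])]
wrist {'fx': 351.8988418062943, 'fy': 351.8988418062943, 'cx': 320.27325178464343, 'cy': 207.25494387497193, 'distortion': array([-0.08042775,  0.        ,  0.        ,  0.        ,  0.        ]), 'T_tool_cam': array([[ 5.48057503e-04, -2.85740855e-01,  9.58306769e-01,
        -1.74064485e-01],
       [ 9.99999669e-01,  7.32586446e-04, -3.53464523e-04,
        -2.28841133e-04],
       [-6.01043295e-04,  9.58306646e-01,  2.85741162e-01,
        -7.34974700e-02],
       [ 0.00000000e+00,  0.00000000e+00,  0.00000000e+00,
         1.00000000e+00]])}
0.95
```

View pics/a_top.png

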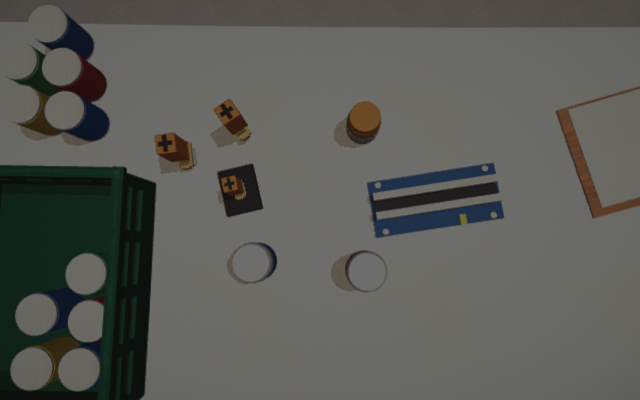

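View pics/a_side.png

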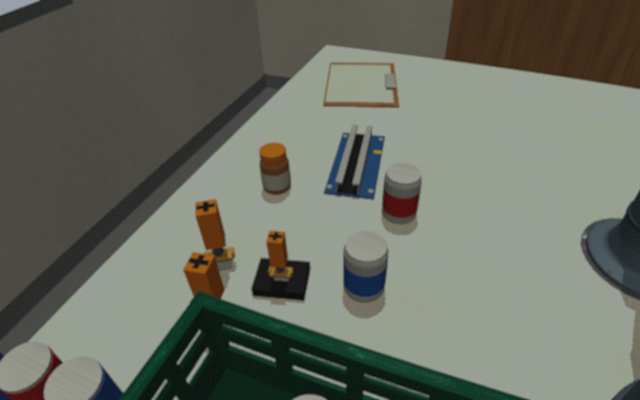

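View pics/a_wrist.png

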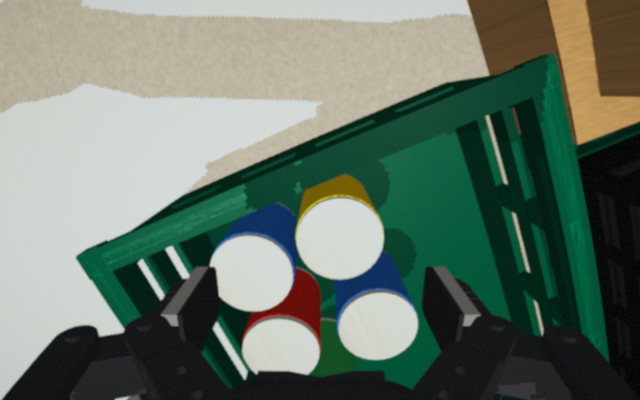

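The holder stop is the small one at about (232,187) in the top view. The two loose orange posts at (170,145) and (230,115) look bigger and stand outside the holder, so they are decoys. Next I'll crop closely and measure.

```bash
cat > h.py <<'E'
import numpy as np, cv2
from scipy.spatial.transform import Rotation as R
from cell import bot, read_camera, camera_params, finder
def cam(name, st=None):
    p=camera_params(name); K=np.array([[p['fx'],0,p['cx']],[0,p['fy'],p['cy']],[0,0,1.]]); D=np.array(p['distortion'])
    if 'rvec' in p:
        Rw=R.from_rotvec(p['rvec']).as_matrix(); t=np.array(p['tvec'])
    else:
        T=np.eye(4); T[:3,:3]=R.from_rotvec(st['tcp_rot']).as_matrix(); T[:3,3]=st['tool_pos']
        C=np.linalg.inv(T@np.array(p['T_tool_cam'])); Rw=C[:3,:3]; t=C[:3,3]
    return K,D,Rw,t
def unproj(c,px,z):
    K,D,Rw,t=c; u=cv2.undistortPoints(np.array(px,float).reshape(-1,1,2),K,D).reshape(-1,2)
    d=np.c_[u,np.ones(len(u))]@Rw; o=-Rw.T@t
    return o+d*((z-o[2])/d[:,2])[:,None]
def proj(c,P):
    K,D,Rw,t=c; return cv2.projectPoints(np.array(P,float).reshape(-1,1,3),cv2.Rodrigues(Rw)[0],t,K,D)[0].reshape(-1,2)
def toworld(c,p): return c[2].T@(np.array(p)-c[3])
E
python3 - <<'E'
from h import *
c=cam('top'); im=cv2.imread('pics/a_top.png')
np.set_printoptions(precision=4,suppress=True)
print('holder ~',unproj(c,[(218,171),(251,165),(262,209),(227,216)],0.02))
print('plate',unproj(c,[(366,184),(494,163),(503,218),(376,237)],0.004))
print('mark',unproj(c,[(463,219)],0.006))
for n,p in dict(stop=[-0.154,-0.021,0.881],s2=[-.16,-.135,.867],s3=[-.258,-.082,.881],post=[-.152,-.014,.886],holder=[-0.152,-0.008,0.973],rail=[0.221,0.007,0.978],mark=[0.278,0.046,0.972],a=[0.08,0.125,0.865],b=[-0.117,0.113,0.879],jar=[0.077,-0.138,0.902]).items(): print(n,toworld(c,p))
a=cv2.resize(im[150:250,350:520],None,fx=4.5,fy=4.5,interpolation=2); cv2.imwrite('pics/b_rail.png',a)
b=cv2.resize(im[80:230,140:290],None,fx=3.9,fy=3.9,interpolation=2); cv2.imwrite('pics/b_stop.png',b)
s=bot.read_state();print(R.from_rotvec(s['tcp_rot']).as_matrix())
E
```

```text
holder ~ [[0.6466 0.3181 0.02  ]
 [0.6595 0.2541 0.02  ]
 [0.574  0.2299 0.02  ]
 [0.5592 0.2972 0.02  ]]
plate [[ 0.6281  0.0288  0.004 ]
 [ 0.6736 -0.2194  0.004 ]
 [ 0.5666 -0.2352  0.004 ]
 [ 0.5248  0.0083  0.004 ]]
mark [[ 0.563  -0.1586  0.006 ]]
stop [0.6091 0.2709 0.1144]
s2 [0.7212 0.2786 0.1393]
s3 [0.6677 0.376  0.1228]
post [0.6027 0.2689 0.1087]
holder [0.6049 0.2712 0.0215]
rail [ 0.5981 -0.1018  0.0058]
mark [ 0.5599 -0.1596  0.0066]
a [0.4671 0.034  0.1106]
b [0.4763 0.2315 0.1027]
jar [0.7323 0.0427 0.0988]
[[-0.      0.3901  0.9208]
 [ 0.      0.9208 -0.3901]
 [-1.      0.     -0.    ]]
```

View pics/b_rail.png

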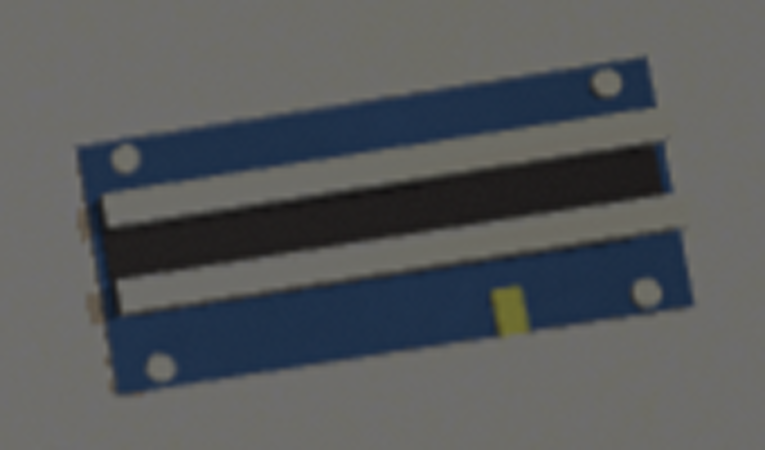

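View pics/b_stop.png

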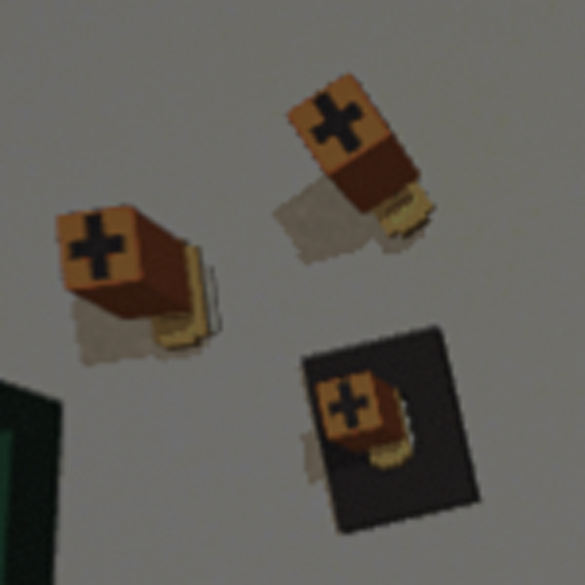

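```bash
python3 -m creep '[[0,0,0,-0.08,0,0,1],[0,0,0,-0.08,0,0,1],[-0.654,0,0,-0.08,-0.167,0.45,1],[-0.654,0,0,-0.08,-0.167,0.45,1],[-0.654,0,0,-0.08,-0.167,0.45,1],[-0.654,0,0,-0.08,-0.167,0.45,1],[-0.654,0,0,-0.08,-0.167,0.45,1],[-0.654,0,0,-0.08,-0.167,0.45,1],[-0.654,0,0,-0.08,-0.167,0.45,1],[-0.654,0,0,-0.08,-0.167,0.45,1],[-0.654,0,0,-0.08,-0.167,0.45,1],[-0.654,0,0,-0.08,-0.167,0.45,1],[-0.654,0,0,-0.08,-0.167,0.45,1],[-0.654,0,0,-0.08,-0.167,0.45,1],[-0.654,0,0,-0.03,-0.167,0.45,1],[-0.654,0,0,-0.03,-0.167,0.45,1],[-0.654,0,0,-0.03,-0.167,0.45,1]]'
cat > look.py <<'E'
import sys
from h import *
np.set_printoptions(precision=4,suppress=True)
n=sys.argv[1]
s=bot.read_state(); im=read_camera('wrist'); cv2.imwrite(f'pics/{n}.png',im); c=cam('wrist',s)
print(s['clock'],s['tool_pos'],s['tcp_rot'],'q7',s['qpos'][6],'F',s['force'],'M',s['moment'],'op',s['opening'])
M=R.from_rotvec(s['tcp_rot']).as_matrix(); print('yaw',np.degrees(np.arctan2(M[1,1],M[0,1])),'xdir',M[:,0])
for q in sys.argv[2:]:
    for d in finder.spot_in('wrist',q): print(q,round(d['confidence'],2),toworld(c,d['location']),proj(c,[toworld(c,d['location'])])[0])
E
python3 look.py c1 stop holder stop_post
```

```text
clock: 2.37
tool_pos: [0.5996, 0.268, 0.2252]
tcp_rot: [-0.201, 1.571, 0.197]
force: [-0.8, -0.3, -1.2]
opening: 0.0854
2.3667 [0.5996 0.268  0.2252] [-0.2007  1.5709  0.1967] q7 1.402237808890899 F [-0.8454 -0.2642 -1.1711] M [ 0.0271  0.0501 -0.0409] op 0.0854319734358654
yaw 104.48570934570047 xdir [-0.0088 -0.0037 -1.    ]
stop 0.7 [0.6676 0.3683 0.098 ] [403.6015 283.3962]
stop 0.62 [0.7247 0.2769 0.1221] [295.5282 327.5071]
stop 0.6 [0.5987 0.2781 0.1148] [332.2286 197.5711]
stop 0.27 [0.4782 0.2408 0.1052] [325.5386  37.8651]
holder 0.59 [0.595  0.2671 0.0233] [320.6429 170.7557]
stop_post 0.82 [0.5982 0.2794 0.117 ] [333.8795 197.9834]
stop_post 0.73 [0.723  0.2755 0.1173] [294.8485 322.5782]
```

View pics/c1.png

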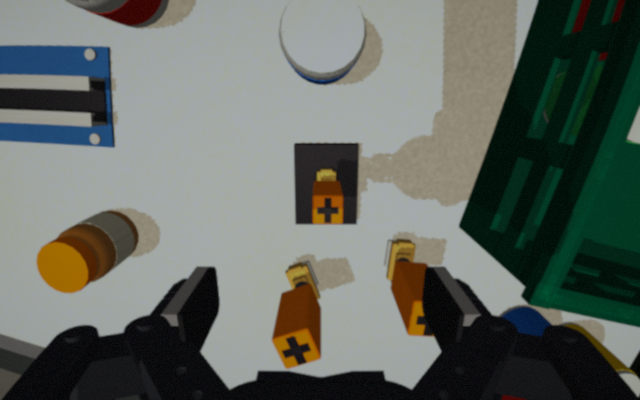

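```bash
python3 - <<'E'
import cv2
im=cv2.imread('pics/c1.png'); cv2.imwrite('pics/c1z.png',cv2.resize(im[130:240,270:385],None,fx=5,fy=5,interpolation=2))
E
```

```text
(no output)
```

View pics/c1z.png

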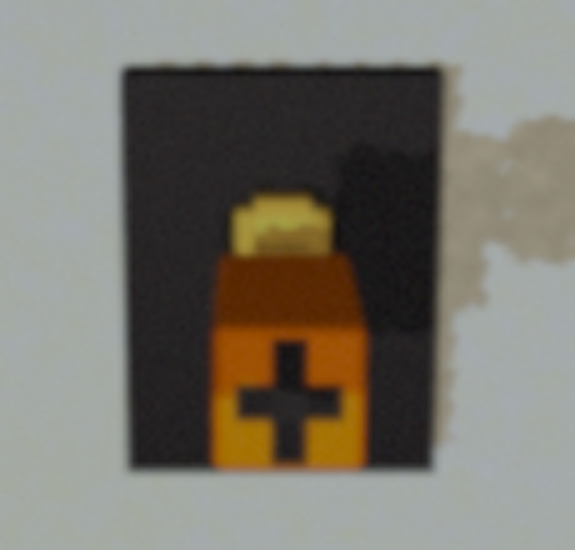

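```bash
python3 - <<'E'
from h import *
np.set_printoptions(precision=4,suppress=True)
s=bot.read_state(); c=cam('wrist',s)
f=lambda L:[(270+x/5-.4,130+y/5-.4) for x,y in L]
for n,L,z in (('post',[(213,325),(367,325),(367,470),(211,470)],.1155),('hold',[(122,68),(443,68),(433,468),(129,468)],.02)):
    P=unproj(c,f(L),z); print(n,P[:,:2],P.mean(0)); 
    e1=P[3]-P[0];e2=P[2]-P[1];w=P[1]-P[0];w2=P[2]-P[3]
    print([ (np.linalg.norm(e),np.degrees(np.arctan2(e[1],e[0]))) for e in (e1,e2,w,w2)])
E
```

```text
post [[0.6066 0.2659]
 [0.5999 0.2913]
 [0.6251 0.2985]
 [0.6321 0.2721]] [0.6159 0.2819 0.1155]
[(np.float64(0.026185168577627486), np.float64(13.578592998719747)), (np.float64(0.026195677851996106), np.float64(15.79383355003328)), (np.float64(0.02625886661246511), np.float64(104.71128512416911)), (np.float64(0.02727140770051038), np.float64(104.68827894627991))]
hold [[0.5804 0.2367]
 [0.5626 0.3043]
 [0.6517 0.3282]
 [0.6696 0.2598]] [0.616  0.2823 0.02  ]
[(np.float64(0.09215309047942631), np.float64(14.545971038763902)), (np.float64(0.09221827670972112), np.float64(14.994429700073741)), (np.float64(0.06991057011216048), np.float64(104.74320064165752)), (np.float64(0.07063217341329282), np.float64(104.69059875014719))]
```

```bash
python3 - <<'E'
from h import *
np.set_printoptions(precision=4,suppress=True)
s=bot.read_state(); print(s['clock'],s['tool_pos'],s['tcp_rot'],s['qvel'])
c=cam('wrist',s); im=read_camera('wrist'); cv2.imwrite('pics/c2.png',im)
cv2.imwrite('pics/c2z.png',cv2.resize(im[130:240,270:385],None,fx=5,fy=5,interpolation=2))
t=cam('top')
im=cv2.imread('pics/a_top.png');cv2.imwrite('pics/a_topz.png',cv2.resize(im[155:225,210:275],None,fx=8,fy=8,interpolation=2))
E
```

```text
2.5667 [0.6029 0.2717 0.2319] [-0.1997  1.5587  0.2027] [ 0.0015 -0.0058  0.0056 -0.0066  0.0028 -0.003  -0.0011]
```

View pics/c2z.png

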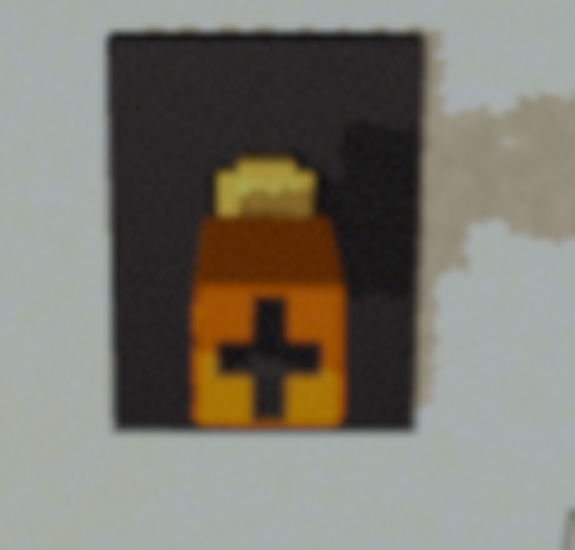

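View pics/a_topz.png

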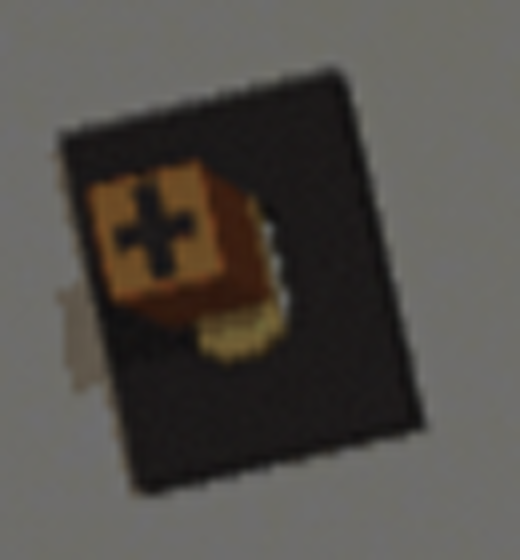

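Now the arm has settled, so the earlier picture was taken while it was still moving. I'll redo the measurement.

```bash
python3 - <<'E'
from h import *
np.set_printoptions(precision=4,suppress=True)
s=bot.read_state(); cw=cam('wrist',s); print(s['tool_pos'],s['tcp_rot'])
f=lambda L,o,k:[(o[0]+x/k-.5+.5/k,o[1]+y/k-.5+.5/k) for x,y in L]
for n,c,L,z in (('post',cw,f([(193,285),(347,284),(347,426),(192,426)],(270,130),5),.1155),('hold',cw,f([(109,34),(424,34),(413,430),(115,430)],(270,130),5),.02),
 ('postT',cam('top'),f([(88,185),(202,160),(222,273),(112,302)],(210,155),8),.1155),('holdT',cam('top'),f([(60,131),(343,70),(427,428),(138,494)],(210,155),8),.02)):
    P=unproj(c,L,z); print(n,P.mean(0)); 
    e1=P[3]-P[0];e2=P[2]-P[1];w=P[1]-P[0];w2=P[2]-P[3]
    print([ (round(np.linalg.norm(e),4),round(np.degrees(np.arctan2(e[1],e[0])),1)) for e in (e1,e2,w,w2)])
E
```

```text
[0.6032 0.2715 0.2322] [-0.1994  1.5581  0.2024]
post [0.6099 0.2765 0.1155]
[(np.float64(0.0251), np.float64(13.7)), (np.float64(0.0253), np.float64(15.6)), (np.float64(0.0261), np.float64(105.1)), (np.float64(0.0269), np.float64(104.7))]
hold [0.6094 0.2764 0.02  ]
[(np.float64(0.0903), np.float64(14.3)), (np.float64(0.0903), np.float64(14.6)), (np.float64(0.0683), np.float64(104.7)), (np.float64(0.0688), np.float64(104.7))]
postT [0.6115 0.2755 0.1155]
[(np.float64(0.0264), np.float64(-166.3)), (np.float64(0.0254), np.float64(-168.0)), (np.float64(0.0255), np.float64(-76.5)), (np.float64(0.0248), np.float64(-74.1))]
holdT [0.611  0.2742 0.02  ]
[(np.float64(0.0909), np.float64(-165.7)), (np.float64(0.0901), np.float64(-165.1)), (np.float64(0.0705), np.float64(-76.7)), (np.float64(0.0715), np.float64(-76.0))]
```

```bash
python3 -m creep '[[0,0,0,0,0.003,0.008,1],[0,0,0,0.04,0.003,0.008,1],[0,0,0,0.08,0.003,0.008,1],[0,0,0,0.11,0.003,0.008,1],[0,0,0,0.14,0.003,0.008,1],[0,0,0,0.16,0.003,0.008,1],[0,0,0,0.166,0.003,0.008,1],[0,0,0,0.166,0.003,0.008,1],[0,0,0,0.166,0.003,0.008,1],[0,0,0,0.166,0.003,0.008,1]]'; python3 look.py d1
```

```text
clock: 3.45
tool_pos: [0.612, 0.2753, 0.0665]
tcp_rot: [-0.198, 1.557, 0.2]
force: [0.6, 0.4, 0.2]
opening: 0.0856
3.45 [0.612  0.2753 0.0665] [-0.1975  1.557   0.2002] q7 1.426833078940326 F [0.6464 0.3726 0.244 ] M [ 0.0198  0.051  -0.0522] op 0.08560693429427567
yaw 104.52244566255725 xdir [ 0.0044  0.0023 -1.    ]
```

View pics/d1.png

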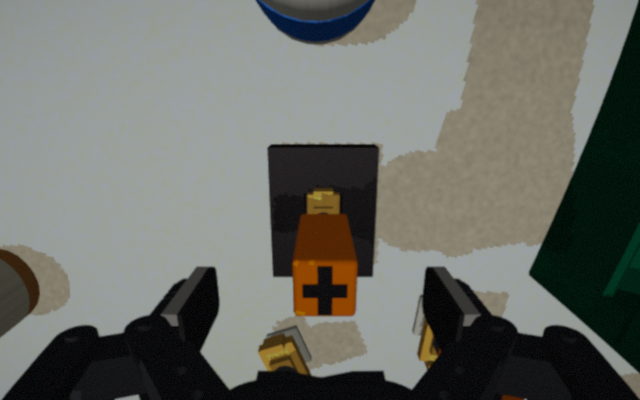

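```bash
python3 - <<'E'
from h import *
s=bot.read_state(); c=cam('wrist',s)
s0=dict(s); M=R.from_rotvec(s['tcp_rot']).as_matrix()
print(proj(c,[s['tool_pos']+M@np.array([-.049,0,0])]))
print(unproj(c,[(325,288)],.1155), s['tool_pos'],s['qvel'])
E
```

```text
[[319.63135805 293.60309826]]
[[0.60884946 0.2765766  0.1155    ]] [0.61200701 0.27523379 0.0666378 ] [ 0.00293162 -0.00454483  0.00105217  0.00843784 -0.00140178 -0.00371103
  0.00190016]
```

```bash
python3 -m creep '[[0,0,0,0,0.002,-0.002,1],[0,0,0,0,0.002,-0.002,1],[0,0,0,0,0.002,-0.002,0],[0,0,0,0,0.002,-0.002,0],[0,0,0,0,0.002,-0.002,0],[0,0,0,0,0.002,-0.002,0],[0,0,0,0,0.002,-0.002,0],[0,0,0,0,0.002,-0.002,0],[0,0,0,0,0.002,-0.002,0],[0,0,0,0,0.002,-0.002,0]]' 60; python3 look.py d2
```

```text
clock: 4.33
tool_pos: [0.6074, 0.2755, 0.064]
tcp_rot: [-0.199, 1.562, 0.199]
force: [-1.2, 0.0, 2.5]
opening: 0.0246
4.3333 [0.6074 0.2755 0.064 ] [-0.1988  1.5617  0.1988] q7 1.4230184731682214 F [-1.1743  0.0311  2.4714] M [-0.0906  0.167  -0.0269] op 0.024571980618014667
yaw 104.50688274604002 xdir [-0. -0. -1.]
```

View pics/d2.png

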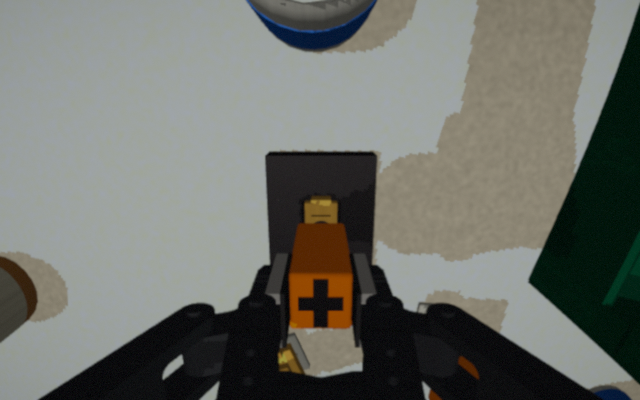

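```bash
python3 -m creep '[[0,0,0,-0.02,0,0,0],[0,0,0,-0.05,0,0,0],[0,0,0,-0.09,0,0,0],[0,0,0,-0.13,0,0,0],[0,0,0,-0.136,0,0,0],[1.648,0,0,-0.136,-0.412,-0.108,0],[1.648,0,0,-0.136,-0.412,-0.108,0],[1.648,0,0,-0.136,-0.412,-0.108,0],[1.648,0,0,-0.136,-0.412,-0.108,0],[1.648,0,0,-0.136,-0.412,-0.108,0],[1.648,0,0,-0.136,-0.412,-0.108,0],[1.648,0,0,-0.136,-0.412,-0.108,0],[1.648,0,0,-0.136,-0.412,-0.108,0],[1.648,0,0,-0.136,-0.412,-0.108,0],[1.648,0,0,-0.136,-0.412,-0.108,0],[1.648,0,0,-0.136,-0.412,-0.108,0],[1.648,0,0,-0.136,-0.412,-0.108,0],[1.648,0,0,-0.136,-0.412,-0.108,0],[1.648,0,0,-0.136,-0.412,-0.108,0],[1.648,0,0,-0.136,-0.412,-0.108,0]]'
python3 -m creep '[[0,0,0,0,0,0,0],[0,0,0,0,0,0,0],[0,0,0,0,0,0,0],[0,0,0,0,0,0,0]]'; python3 look.py e1 rail mark
```

```text
clock: 6.05
tool_pos: [0.6056, -0.1499, 0.1989]
tcp_rot: [1.076, 1.289, -1.078]
force: [-0.1, 0.7, -1.8]
opening: 0.0246
clock: 6.38
tool_pos: [0.606, -0.1502, 0.1998]
tcp_rot: [1.078, 1.288, -1.078]
force: [-0.5, 0.6, -1.6]
opening: 0.0246
6.3833 [ 0.606  -0.1502  0.1998] [ 1.0777  1.2879 -1.0776] q7 0.5589917278289105 F [-0.4812  0.6233 -1.579 ] M [-0.015   0.0224  0.0069] op 0.024636076394254112
yaw 10.158268736649362 xdir [ 0.      0.0001 -1.    ]
rail 0.95 [ 0.5966 -0.0837  0.0016] [323.4927 108.8174]
rail 0.3 [ 0.6016 -0.1427  0.2466] [314.5283 271.449 ]
mark 0.57 [ 0.5637 -0.1551  0.0059] [280.973 171.536]
```

View pics/e1.png

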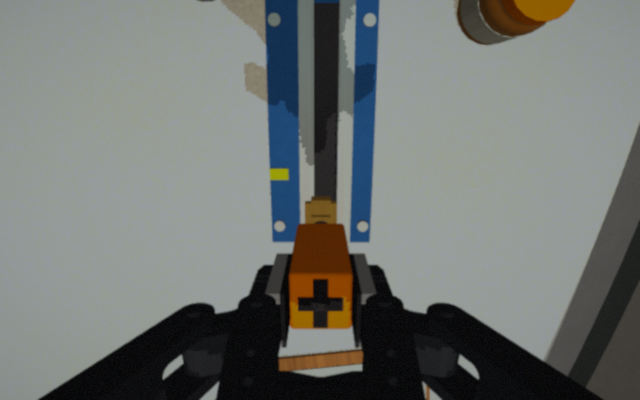

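```bash
python3 - <<'E'
from h import *
np.set_printoptions(precision=4,suppress=True)
s=bot.read_state(); c=cam('wrist',s); im=cv2.imread('pics/e1.png').astype(float); g=cv2.GaussianBlur(im.mean(2),(3,3),0)
b=im[:,:,0]-im[:,:,2]
yaw=np.radians(10.15); ex=np.array([np.cos(yaw),np.sin(yaw)]); ey=np.array([-np.sin(yaw),np.cos(yaw)])
o=s['tool_pos'][:2]
def sub(f,lo,hi,sign):
    d=np.diff(f)*sign; d=d[lo:hi]; i=int(np.argmax(d)); 
    if i<1 or i>len(d)-2: return lo+i+.5
    a,bb,cc=d[i-1],d[i],d[i+1]; return lo+i+.5+.5*(a-cc)/(a-2*bb+cc+1e-9)
res={}
for r in range(6,190,6):
    for n,f,lo,hi,sg,z in (('sl',g[r],305,322,-1,.034),('sr',g[r],328,345,1,.034),('pl',b[r],255,280,1,.004),('pr',b[r],360,385,-1,.004)):
        if n=='sl' and r>95 or n=='pl' and 55<r<105: continue
        P=unproj(c,[(sub(f,lo,hi,sg),r)],z)[0,:2]-o; res.setdefault(n,[]).append((P@ey,P@ex))
for n,v in res.items():
    v=np.array(v)
    for _ in range(3):
        p=np.polyfit(v[:,0],v[:,1],1); e=v[:,1]-np.polyval(p,v[:,0]); v=v[abs(e)<max(.0008,2*e.std())]
    print(n,len(v),'slope deg',-np.degrees(p[0]),'x@tcp',p[1],'x@y=.06',np.polyval(p,.06),e.std())
cr=cv2.imread('pics/e1.png')[0:250,250:400]; cv2.imwrite('pics/e1z.png',cv2.resize(cr,None,fx=2.4*1,fy=2.4,interpolation=2))
P=unproj(c,[(279.5,174.5)],.006)[0,:2]-o; print('mark rel',P@ex,P@ey)
for p in [(274,19),(370,19),(279.5,226.5),(362.5,226.5)]:
    P=unproj(c,[p],.004)[0,:2]-o; print('bolt',P@ex,P@ey)
P=unproj(c,[(275,241),(368,241)],.004)[:,:2]-o; print('plate end',P@ex,P@ey)
# post top
P=unproj(c,[(294,275),(349,275),(352,327),(290,327)],s['tool_pos'][2]+.0515)[:,:2]-o; print('post',P@ex,P@ey)
E
```

```text
sl 15 slope deg -0.09491776785915651 x@tcp -0.006957702004007679 x@y=.06 -0.006858304349940524 5.0929015308511985e-05
sr 31 slope deg -0.1839328948470113 x@tcp 0.015123882456099741 x@y=.06 0.015316496533168033 0.00013854359457100393
pl 21 slope deg -0.125090149874537 x@tcp -0.05447381888404562 x@y=.06 -0.054342824785418194 0.00015889091944710042
pr 29 slope deg -0.2498896904958823 x@tcp 0.054112645865704294 x@y=.06 0.054374329737660855 0.00011290692952572525
mark rel -0.044197114911100246 -0.000582352514411911
bolt -0.04558043854891221 0.15253333665569646
bolt 0.04729453783401415 0.152555035828319
bolt -0.046379924645188746 -0.059970273499022064
bolt 0.0463194961275082 -0.05997083151391071
plate end [-0.0521  0.0532] [-0.0774 -0.0774]
post [-0.0109  0.0104  0.0122 -0.0131] [ 0.009   0.009  -0.0148 -0.0148]
```

View pics/e1z.png

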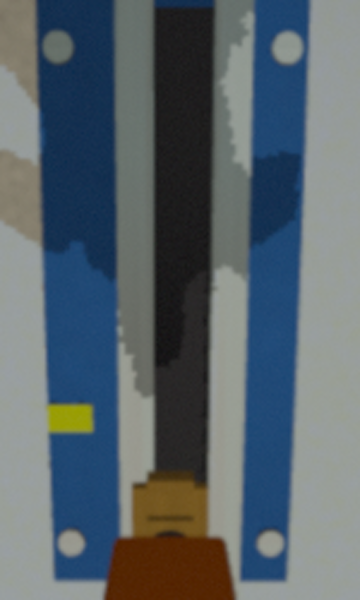

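```bash
python3 -m creep '[[0,0,0,0.0,0.004,0,0],[0,0,0,0.03,0.004,0,0],[0,0,0,0.06,0.004,0,0],[0,0,0,0.09,0.004,0,0],[0,0,0,0.1,0.004,0,0],[0,0,0,0.1,0.004,0,0],[0,0,0,0.1,0.004,0,0],[0,0,0,0.1,0.004,0,0],[0,0,0,0.1,0.004,0,0]]'; python3 look.py f1; python3 -c "
import cv2
im=cv2.imread('pics/f1.png');cv2.imwrite('pics/f1z.png',cv2.resize(im[90:300,240:400],None,fx=2.8,fy=2.8,interpolation=2))"
```

```text
clock: 7.28
tool_pos: [0.6121, -0.1505, 0.1023]
tcp_rot: [1.08, 1.283, -1.076]
force: [-1.0, 0.2, -1.9]
opening: 0.0246
7.2833 [ 0.6121 -0.1505  0.1023] [ 1.08   1.283 -1.076] q7 0.6151918175726089 F [-0.9773  0.152  -1.8821] M [-0.0333  0.0027  0.0159] op 0.024603384630630103
yaw 10.074674489302339 xdir [ 0.0047 -0.0008 -1.    ]
```

View pics/f1z.png

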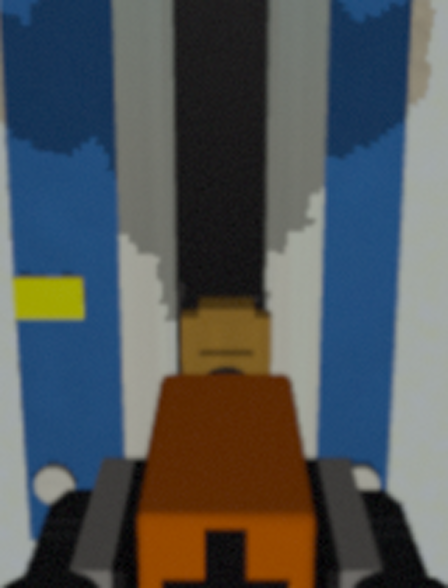

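```bash
cat > slot.py <<'E'
import sys
from h import *
np.set_printoptions(precision=4,suppress=True)
s=bot.read_state(); im8=read_camera('wrist'); cv2.imwrite(f'pics/{sys.argv[1]}.png',im8); c=cam('wrist',s)
r0,r1,sh=int(sys.argv[2]),int(sys.argv[3]),int(sys.argv[4])
print(s['clock'],s['tool_pos'],'qv',abs(s['qvel']).max(),'F',s['force'])
im=im8.astype(float); g=cv2.GaussianBlur(im.mean(2),(3,3),0)
M=R.from_rotvec(s['tcp_rot']).as_matrix(); print('xdir',M[:,0],'yaw',np.degrees(np.arctan2(M[1,1],M[0,1])))
yaw=np.radians(10.0); ex=np.array([np.cos(yaw),np.sin(yaw)]); ey=np.array([-np.sin(yaw),np.cos(yaw)]); o=s['tool_pos'][:2]
def sub(f,lo,hi,sign):
    d=(np.diff(f)*sign)[lo:hi]; i=int(np.argmax(d))
    if i<1 or i>len(d)-2: return lo+i+.5
    a,b,cc=d[i-1:i+2]; return lo+i+.5+.5*(a-cc)/(a-2*b+cc+1e-9)
out={}
mid=int(sys.argv[5])
for n,a,b,sg in (('l',mid-35,mid-6,-1),('r',mid+6,mid+35,1)):
    v=[]
    for r in range(r0,r1,3):
        P=unproj(c,[(sub(g[r],a,b,sg),r)],.034)[0,:2]-o; v.append((P@ey,P@ex))
    v=np.array(v)
    for _ in range(4):
        p=np.polyfit(v[:,0],v[:,1],1); e=v[:,1]-np.polyval(p,v[:,0]); v=v[abs(e)<max(.0005,2*e.std())]
    out[n]=p; print(n,len(v),'deg',-np.degrees(p[0]),'x@tcp',p[1],'std',e.std())
print('mid@tcp',(out['l'][1]+out['r'][1])/2,'width',out['r'][1]-out['l'][1])
# nut sides: brass mask
hsv=cv2.cvtColor(im8,cv2.COLOR_BGR2HSV)
z=s['tool_pos'][2]-.0405+.009
for r in range(sh,sh+20,3):
    m=(hsv[r,:,1]>110)&(hsv[r,:,0]>12)&(hsv[r,:,0]<28)&(im8[r,:,2]>70)
    x=np.flatnonzero(m[mid-40:mid+40])+mid-40
    if len(x):
        P=unproj(c,[(x[0]-.5,r),(x[-1]+.5,r)],z)[:,:2]-o; print('nut',r,x[0],x[-1],P@ex,(P@ex).mean())
E
python3 slot.py f2 20 190 203 320
```

```text
7.3333 [ 0.6119 -0.1503  0.1022] qv 0.010095078361155726 F [ 0.3691 -0.6851 -2.463 ]
xdir [ 0.0043 -0.0006 -1.    ] yaw 10.079167552213427
l 57 deg 0.039614239216679066 x@tcp -0.012832826100962343 std 4.49723124204495e-05
r 57 deg 0.011681958925599522 x@tcp 0.00951449578189008 std 5.75527524715172e-05
mid@tcp -0.0016591651595361315 width 0.022347321882852423
nut 203 304 335 [-0.0109  0.0086] -0.0011431413313658908
nut 206 304 335 [-0.0109  0.0086] -0.0011405591288737365
nut 209 305 335 [-0.0103  0.0086] -0.0008326470618208234
nut 212 305 335 [-0.0103  0.0087] -0.0008292605110062044
nut 215 305 335 [-0.0103  0.0087] -0.0008258582225160937
nut 218 305 335 [-0.0104  0.0087] -0.0008224399527256678
nut 221 305 335 [-0.0104  0.0087] -0.0008190054545126587
```

```bash
python3 -m creep '[[0,0,0,0,-0.0007,0,0],[0,0,0,0,-0.0007,0,0],[0,0,0,0.004,-0.0007,0,0],[0,0,0,0.008,-0.0007,0,0],[0,0,0,0.011,-0.0007,0,0],[0,0,0,0.013,-0.0007,0,0],[0,0,0,0.015,-0.0007,0,0],[0,0,0,0.017,-0.0007,0,0],[0,0,0,0.018,-0.0007,0,0],[0,0,0,0.018,-0.0007,0,0],[0,0,0,0.018,-0.0007,0,0]]';python3 slot.py f3 10 175 200 320
```

```text
clock: 8.3
tool_pos: [0.6092, -0.1498, 0.0817]
tcp_rot: [1.078, 1.287, -1.079]
force: [0.7, 0.6, -2.0]
opening: 0.0247
8.3 [ 0.6092 -0.1498  0.0817] qv 0.004186009551314184 F [ 0.7383  0.6003 -2.0382]
xdir [-0.0002  0.     -1.    ] yaw 10.088062869450948
l 55 deg 0.06157241580389885 x@tcp -0.010314987457534565 std 4.245844010156256e-05
r 55 deg -0.025940547257300647 x@tcp 0.012007099688212942 std 3.65358160293728e-05
mid@tcp 0.0008460561153391883 width 0.02232208714574751
nut 200 311 330 [-0.0067  0.0054] -0.0006803203516289199
nut 203 305 336 [-0.0104  0.009 ] -0.0006760793318606965
nut 206 305 337 [-0.0104  0.0097] -0.00036700840159269946
nut 209 305 337 [-0.0104  0.0097] -0.0003617961317076814
nut 212 305 336 [-0.0105  0.0091] -0.0006627755109012414
nut 215 305 336 [-0.0105  0.0092] -0.0006582918889420876
nut 218 305 336 [-0.0105  0.0092] -0.0006537831775559602
```

View pics/f3.png

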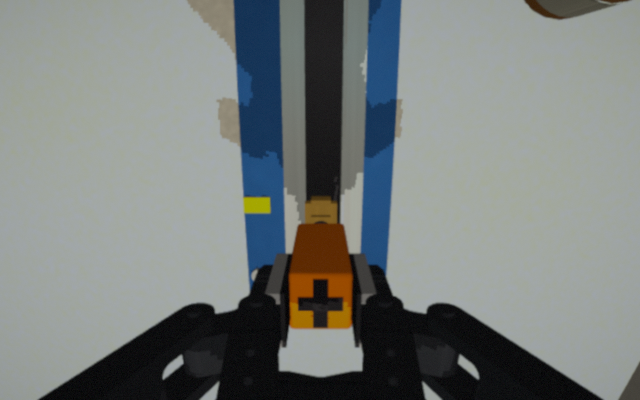

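```bash
python3 -m creep '[[0,0,0,0,0.0013,0,0],[0,0,0,0,0.0013,0,0],[0,0,0,0,0.0013,0,0],[0,0,0,0,0.0013,0,0],[0,0,0,0,0.0013,0,0],[0,0,0,0,0.0013,0,0]]';python3 slot.py f4 10 175 200 320; python3 -c "
import cv2
im=cv2.imread('pics/f4.png');cv2.imwrite('pics/f4z.png',cv2.resize(im[140:340,240:400],None,fx=3,fy=3,interpolation=2))"
```

```text
clock: 8.85
tool_pos: [0.6104, -0.1496, 0.0818]
tcp_rot: [1.078, 1.287, -1.079]
force: [-0.2, -0.3, -2.7]
opening: 0.0249
8.85 [ 0.6104 -0.1496  0.0818] qv 0.0011276019792240363 F [-0.1705 -0.3118 -2.678 ]
xdir [-0.0002 -0.     -1.    ] yaw 10.084172094281872
l 55 deg 0.04262330835922172 x@tcp -0.011557483663193148 std 3.824698060603933e-05
r 55 deg -0.012525100361828374 x@tcp 0.010764519794807557 std 3.30531630339992e-05
mid@tcp -0.0003964819341927958 width 0.022322003458000707
nut 200 311 330 [-0.0067  0.0054] -0.0006790957377815574
nut 203 305 336 [-0.0104  0.009 ] -0.0006749818637463347
nut 206 305 336 [-0.0104  0.0091] -0.0006707003710326705
nut 209 305 336 [-0.0104  0.0091] -0.0006663954816330114
nut 212 305 336 [-0.0105  0.0091] -0.0006620668642547912
nut 215 305 336 [-0.0105  0.0092] -0.0006577141822723207
nut 218 305 336 [-0.0105  0.0092] -0.0006533370935817894
```

View pics/f4z.png

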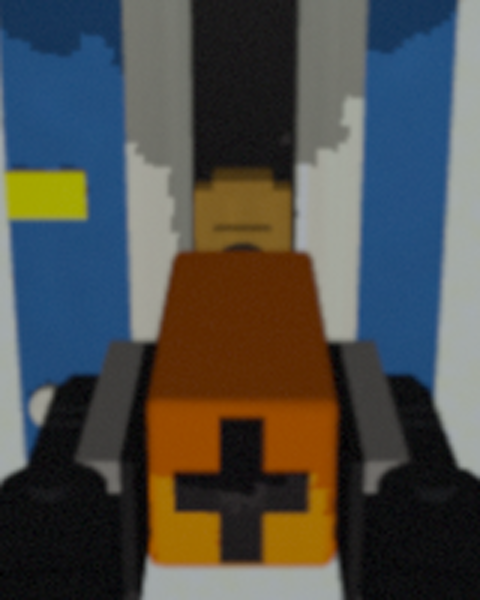

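```bash
python3 -m creep '[[0,0,0,0.002,0,0,0],[0,0,0,0.004,0,0,0],[0,0,0,0.006,0,0,0],[0,0,0,0.007,0,0,0],[0,0,0,0.008,0,0,0],[0,0,0,0.009,0,0,0],[0,0,0,0.01,0,0,0],[0,0,0,0.01,0,0,0]]'; python3 -m creep '[[0,0,0,0.001,0,0,0],[0,0,0,0.002,0,0,0],[0,0,0,0.003,0,0,0],[0,0,0,0.004,0,0,0],[0,0,0,0.005,0,0,0],[0,0,0,0.006,0,0,0],[0,0,0,0.006,0,0,0],[0,0,0,0.006,0,0,0]]';python3 slot.py g1 10 150 190 320
```

```text
clock: 9.57
tool_pos: [0.6104, -0.1495, 0.0715]
tcp_rot: [1.078, 1.288, -1.079]
force: [-0.7, -0.2, -1.5]
opening: 0.0245
clock: 10.23
tool_pos: [0.6105, -0.1496, 0.0656]
tcp_rot: [1.078, 1.287, -1.079]
force: [0.2, 0.3, -1.2]
opening: 0.0247
10.2333 [ 0.6105 -0.1496  0.0656] qv 0.0018928817493702465 F [ 0.2478  0.3163 -1.2366]
xdir [-0.0002 -0.     -1.    ] yaw 10.085074511125574
l 47 deg 0.040446422903073376 x@tcp -0.011594044096794183 std 3.4934018095351783e-05
r 47 deg -0.02029929891624829 x@tcp 0.01077284251815212 std 3.3593352729987866e-05
mid@tcp -0.0004106007893210318 width 0.022366886614946305
nut 199 312 329 [-0.0061  0.0048] -0.000682293430086388
nut 202 305 335 [-0.0104  0.0084] -0.0009818062359429943
nut 205 304 336 [-0.011   0.0091] -0.00097832198099639
nut 208 304 336 [-0.011   0.0091] -0.0009747703565194934
```

```bash
python3 -m creep '[[0,0,0,0.001,0,0,0],[0,0,0,0.002,0,0,0],[0,0,0,0.003,0,0,0],[0,0,0,0.004,0,0,0],[0,0,0,0.005,0,0,0],[0,0,0,0.005,0,0,0],[0,0,0,0.005,0,0,0]]'; python3 -m creep '[[0,0,0,0.001,0,0,0],[0,0,0,0.002,0,0,0],[0,0,0,0.003,0,0,0],[0,0,0,0.004,0,0,0],[0,0,0,0.004,0,0,0],[0,0,0,0.004,0,0,0]]'
```

```text
clock: 10.87
tool_pos: [0.6107, -0.1497, 0.0613]
tcp_rot: [1.079, 1.287, -1.078]
force: [-1.4, 0.2, 3.5]
opening: 0.0249
clock: 11.37
tool_pos: [0.6108, -0.1497, 0.0572]
tcp_rot: [1.079, 1.287, -1.078]
force: [-2.5, 1.6, 6.2]
opening: 0.0244
```

```bash
python3 -m creep '[[0,0,0,0.001,0,0,0],[0,0,0,0.002,0,0,0],[0,0,0,0.003,0,0,0],[0,0,0,0.003,0,0,0],[0,0,0,0.003,0,0,0],[0,0,0,0.003,0,0,0]]';python3 slot.py g2 10 150 190 320; python3 -c "
import cv2
im=cv2.imread('pics/g2.png');cv2.imwrite('pics/g2z.png',cv2.resize(im[140:340,240:400],None,fx=3,fy=3,interpolation=2))"
```

```text
clock: 11.87
tool_pos: [0.6108, -0.1497, 0.0547]
tcp_rot: [1.079, 1.287, -1.078]
force: [-2.0, 1.0, 7.7]
opening: 0.0248
11.8667 [ 0.6108 -0.1497  0.0547] qv 0.0015667118995753133 F [-2.015   1.0292  7.6933]
xdir [ 0.0004  0.0003 -1.    ] yaw 10.083627186400856
l 47 deg 0.021400875859622935 x@tcp -0.011938427385452038 std 3.1785014330898205e-05
r 47 deg -0.023432476065516746 x@tcp 0.010450349218950281 std 3.1764508787109024e-05
mid@tcp -0.0007440390832508786 width 0.02238877660440232
nut 199 311 329 [-0.0067  0.0048] -0.000964777655957429
nut 202 305 336 [-0.0104  0.0091] -0.0006577371819050225
nut 205 304 336 [-0.011   0.0091] -0.0009579006474121129
nut 208 304 336 [-0.011   0.0091] -0.0009543952702108687
```

View pics/g2z.png

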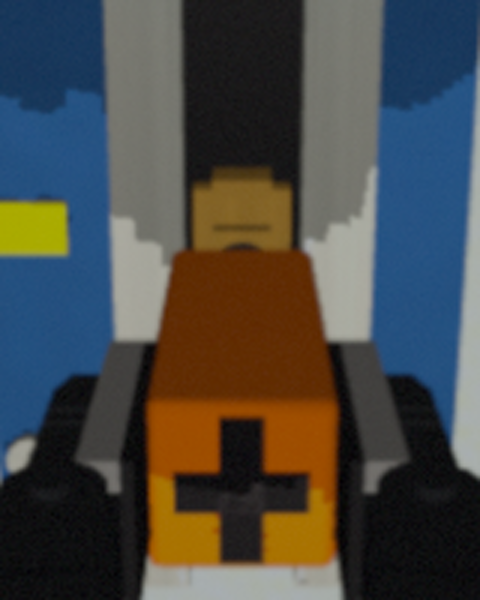

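```bash
python3 -c "
from h import *
s=bot.read_state();c=cam('wrist',s);a=np.radians(10);ey=np.array([-np.sin(a),np.cos(a)])
P=unproj(c,[(251.2,215.5)],.006)[0,:2]-s['tool_pos'][:2];print('mark y rel tcp',P@ey)
q=proj(c,[s['tool_pos']+R.from_rotvec(s['tcp_rot']).as_matrix()@np.array([-.051,y,z]) for y,z in ((-.013,-.01),(.013,-.01),(.013,.016),(-.013,.016))]);print((q-[240,140])*3)
"
python3 -m creep '[[-0.08,0,0,0,-0.0002,0,0],[-0.16,0,0,0,-0.0005,0,0],[-0.24,0,0,0,-0.0007,0.0001,0],[-0.32,0,0,0,-0.0009,0.0002,0],[-0.4,0,0,0,-0.0012,0.0002,0],[-0.4,0,0,0,-0.0012,0.0002,0]]'; python3 look.py h1
```

```text
mark y rel tcp 0.0005937189292656211
[[145.95722113 396.07046234]
 [347.15871266 396.19347298]
 [340.82007681 566.29746498]
 [151.39747423 566.19782676]]
clock: 12.42
tool_pos: [0.6106, -0.1506, 0.0552]
tcp_rot: [0.774, 1.426, -0.772]
force: [-2.1, -0.4, 8.2]
opening: 0.0246
12.4167 [ 0.6106 -0.1506  0.0552] [ 0.7742  1.4262 -0.7724] q7 0.9964623467996193 F [-2.0659 -0.3769  8.1823] M [0.0378 0.4572 0.0469] op 0.02459435025896431
yaw 33.1358883203219 xdir [ 0.0027 -0.0002 -1.    ]
```

View pics/h1.png

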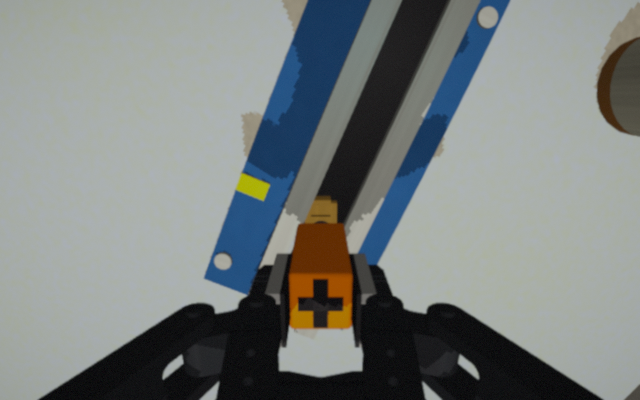

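```bash
python3 -m creep '[[-0.08,0,0,0,-0.0002,0,0],[-0.16,0,0,0,-0.0005,0,0],[-0.24,0,0,0,-0.0007,0.0001,0],[-0.32,0,0,0,-0.0009,0.0002,0],[-0.4,0,0,0,-0.0012,0.0002,0],[-0.48,0,0,0,-0.0014,0.0003,0],[-0.56,0,0,0,-0.0016,0.0005,0],[-0.56,0,0,0,-0.0016,0.0005,0]]'; python3 -m creep '[[-0.08,0,0,0,-0.0002,0,0],[-0.16,0,0,0,-0.0005,0,0],[-0.24,0,0,0,-0.0007,0.0001,0],[-0.32,0,0,0,-0.0009,0.0002,0],[-0.4,0,0,0,-0.0012,0.0002,0],[-0.48,0,0,0,-0.0014,0.0003,0],[-0.56,0,0,0,-0.0016,0.0005,0],[-0.61,0,0,0,-0.0017,0.0005,0],[-0.61,0,0,0,-0.0017,0.0005,0],[-0.61,0,0,0,-0.0017,0.0005,0],[-0.61,0,0,0,-0.0017,0.0005,0]]'; python3 look.py h2
```

```text
clock: 13.13
tool_pos: [0.6103, -0.1521, 0.0554]
tcp_rot: [0.339, 1.54, -0.339]
force: [-1.1, 0.7, 6.9]
opening: 0.0247
clock: 14.05
tool_pos: [0.6102, -0.1545, 0.0555]
tcp_rot: [-0.139, 1.562, 0.135]
force: [-0.1, 0.3, 7.3]
opening: 0.0246
14.05 [ 0.6102 -0.1545  0.0555] [-0.1389  1.562   0.1355] q7 2.0334675225348584 F [-0.076   0.3     7.3076] M [-0.1761  0.2231  0.0441] op 0.024571809642358843
yaw 100.01482385964627 xdir [ 0.0046 -0.0017 -1.    ]
```

View pics/h2.png

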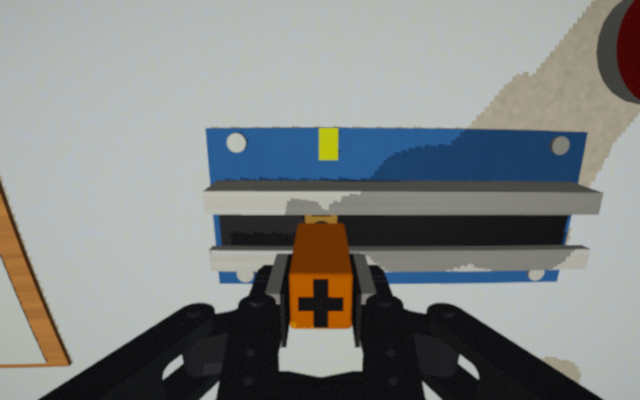

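```bash
python3 -m creep '[[0,0,0,0,0,0,0],[0,0,0,0,0,0,0],[0,0,0,0,0,0,0],[0,0,0,0,0,0,0],[0,0,0,0,0,0,0],[0,0,0,0,0,0,0]]'; python3 look.py h3; python3 -c "
import cv2
im=cv2.imread('pics/h3.png');cv2.imwrite('pics/h3z.png',cv2.resize(im[110:340,200:430],None,fx=2.6,fy=2.6,interpolation=2))"
```

```text
clock: 14.6
tool_pos: [0.6102, -0.1544, 0.0555]
tcp_rot: [-0.139, 1.562, 0.135]
force: [-1.2, -0.2, 7.2]
opening: 0.0246
14.6 [ 0.6102 -0.1544  0.0555] [-0.139   1.5619  0.1355] q7 2.0334742583371046 F [-1.185  -0.1729  7.2381] M [-0.237   0.2394  0.0438] op 0.024643536973931325
yaw 100.01890271589328 xdir [ 0.0047 -0.0018 -1.    ]
```

View pics/h3z.png

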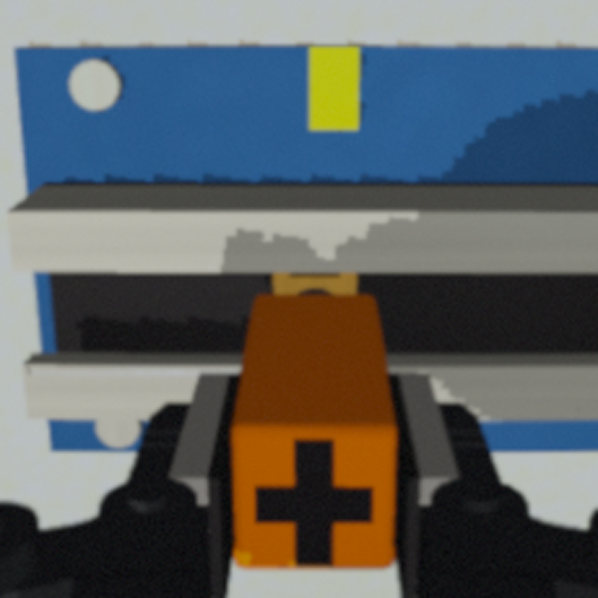

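```bash
python3 - <<'E'
from h import *
np.set_printoptions(precision=4,suppress=True)
s=bot.read_state();c=cam('wrist',s);a=np.radians(10);ex=np.array([np.cos(a),np.sin(a)]);ey=np.array([-np.sin(a),np.cos(a)])
f=lambda r,col=315:(200+col/2.6-.3,110+r/2.6-.3)
o=s['tool_pos'][:2]
X=lambda r,z,col=315:(unproj(c,[f(r,col)],z)[0,:2]-o)
l,r=X(272,.034)@ex,X(363,.034)@ex; print('slot',l,r,(l+r)/2,r-l)
print('plate near edge',X(47,.004)@ex,'far',X(449,.004,80)@ex)
print('outer lips',X(210,.034)@ex,X(420,.034,80)@ex)
print('post bottom face->axis',X(295,.0445)@ex+.013,'top',X(425,.1065)@ex,X(566,.1065)@ex)
print('mark',X(88,.006,334)@ex,X(88,.006,334)@ey,'post y',X(495,.1065,314)@ey, X(295,.0445,316)@ey)
E
```

```text
slot -0.010882022146417349 0.011274088435858825 0.00019603314472073797 0.02215611058227617
plate near edge -0.05828752385196787 far 0.05072164303429015
outer lips -0.02520632001543027 0.026304099431372033
post bottom face->axis 0.003882783550210437 top -0.010434306307699244 0.014440957366543111
mark -0.04865133445229776 0.004962806364603895 post y 0.00041011312352477774 0.0006785480445310623
```

```bash
python3 -m creep '[[0,0,0,0,0,-0.001,0],[0,0,0,0,0,-0.002,0],[0,0,0,0,0,-0.002,0],[0,0,0,0,0,-0.002,0],[0,0,0,0,0,-0.002,0]]'; python3 look.py h4;python3 -m creep '[[0,0,0,0,0,-0.0005,0],[0,0,0,0,0,-0.001,0],[0,0,0,0,0,-0.001,0],[0,0,0,0,0,-0.001,0]]'
```

```text
clock: 15.07
tool_pos: [0.6098, -0.1545, 0.056]
tcp_rot: [-0.139, 1.559, 0.135]
force: [0.2, -0.5, 7.5]
opening: 0.0246
15.0667 [ 0.6098 -0.1545  0.056 ] [-0.1393  1.5588  0.1353] q7 2.0344272069904594 F [ 0.2481 -0.5377  7.5411] M [-0.0848 -0.2189  0.0205] op 0.02461456184170295
yaw 100.02815926251857 xdir [ 0.0078 -0.0018 -1.    ]
clock: 15.45
tool_pos: [0.6096, -0.1545, 0.0563]
tcp_rot: [-0.139, 1.557, 0.135]
force: [2.0, -0.7, 6.8]
opening: 0.0246
```

```bash
python3 -m creep '[[0,0,0,0.001,0,0,0],[0,0,0,0.001,0,0,0],[0,0,0,0.001,0,0,0],[0,0,0,0.001,0,0,0],[0,0,0,0.001,0,0,0],[0,0,0,0.001,0,0,0]]'; python3 look.py h5; python3 -c "
import cv2
im=cv2.imread('pics/h5.png');cv2.imwrite('pics/h5z.png',cv2.resize(im[110:340,200:430],None,fx=2.6,fy=2.6,interpolation=2))"
```

```text
clock: 15.95
tool_pos: [0.6096, -0.1546, 0.0554]
tcp_rot: [-0.139, 1.557, 0.135]
force: [1.6, -0.1, 7.8]
opening: 0.0248
15.95 [ 0.6096 -0.1546  0.0554] [-0.1394  1.5573  0.1353] q7 2.0352608622912274 F [ 1.579  -0.1061  7.7853] M [-0.0214 -0.3703  0.0086] op 0.02475024247740234
yaw 100.03557903366293 xdir [ 0.0093 -0.0018 -1.    ]
```

View pics/h5z.png

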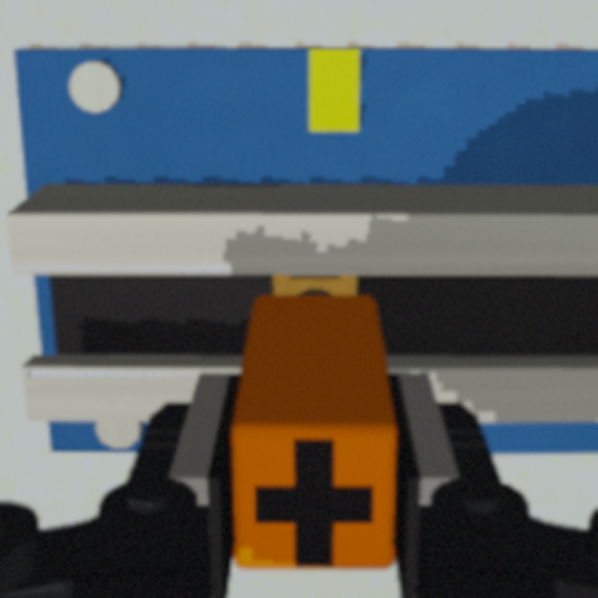

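```bash
python3 -m creep '[[0,0.004,0,0,0,-0.0005,0],[0,0.008,0,0,0,-0.001,0],[0,0.008,0,0,0,-0.001,0],[0,0.008,0,0,0,-0.001,0]]'; python3 look.py h6; python3 -m creep '[[0,0,0,0,0,-0.0005,0],[0,0,0,0,0,-0.001,0],[0,0,0,0,0,-0.001,0],[0,0,0,0,0,-0.001,0]]';python3 look.py h7; 
```

```text
clock: 16.33
tool_pos: [0.6097, -0.1545, 0.0557]
tcp_rot: [-0.14, 1.563, 0.135]
force: [1.3, -0.2, 7.8]
opening: 0.0246
16.3333 [ 0.6097 -0.1545  0.0557] [-0.1404  1.5633  0.1349] q7 2.0322265043340915 F [ 1.2619 -0.1654  7.7889] M [-0.0463 -0.6616  0.0483] op 0.024585494848029067
yaw 100.04835781855958 xdir [ 0.0034 -0.0032 -1.    ]
clock: 16.72
tool_pos: [0.6095, -0.1545, 0.056]
tcp_rot: [-0.141, 1.562, 0.135]
force: [3.3, 0.2, 7.8]
opening: 0.0248
16.7167 [ 0.6095 -0.1545  0.056 ] [-0.1407  1.5616  0.1348] q7 2.0327827648546606 F [3.2589 0.1899 7.8428] M [-0.0299 -0.8748 -0.0126] op 0.024789992901053937
yaw 100.05767253965298 xdir [ 0.0051 -0.0033 -1.    ]
```

```bash
python3 -m creep '[[0.06,0,0,0,0,0,0],[-0.06,0,0,0,0,0,0],[0.06,0,0,0,0,0,0],[-0.06,0,0,0,0,0,0],[0.06,0,0,0,0,0,0],[0,0,0,0,0,0,0],[0,0,0,0,0,0,0],[0,0,0,0,0,0,0]]';python3 look.py h8;python3 -c "
import cv2
im=cv2.imread('pics/h8.png');cv2.imwrite('pics/h8z.png',cv2.resize(im[190:270,270:370],None,fx=7,fy=7,interpolation=2))
im=cv2.imread('pics/h3.png');cv2.imwrite('pics/h3zz.png',cv2.resize(im[190:270,270:370],None,fx=7,fy=7,interpolation=2))"
```

```text
clock: 17.43
tool_pos: [0.6075, -0.1546, 0.0553]
tcp_rot: [-0.14, 1.566, 0.135]
force: [0.6, -0.6, 8.0]
opening: 0.0247
17.4333 [ 0.6075 -0.1546  0.0553] [-0.1401  1.5656  0.1354] q7 2.0327894761914984 F [ 0.6147 -0.6071  8.04  ] M [ 0.0305 -0.2715  0.003 ] op 0.024721742411647724
yaw 100.05279423283741 xdir [ 0.001  -0.0029 -1.    ]
```

View pics/h8z.png

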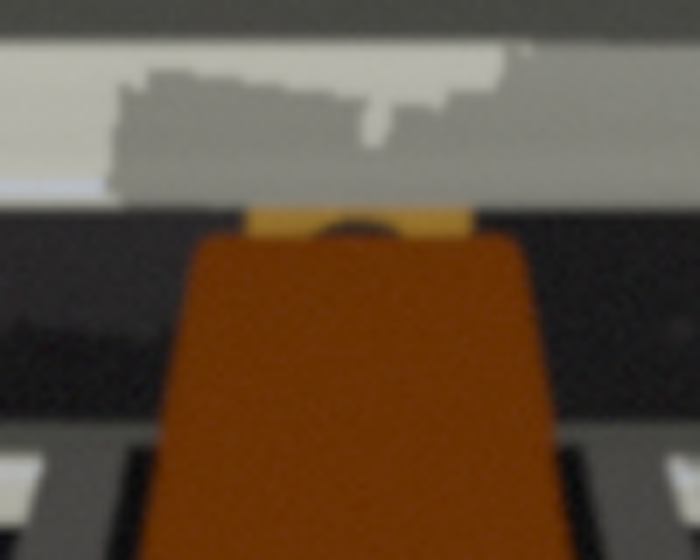

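View pics/h3zz.png

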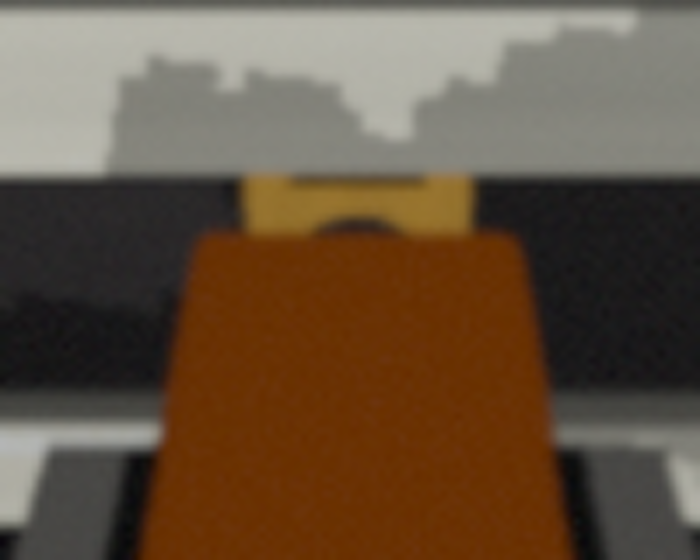

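```bash
python3 - <<'E'
from h import *
np.set_printoptions(precision=4,suppress=True)
s=bot.read_state();c=cam('wrist',s);a=np.radians(10);ex=np.array([np.cos(a),np.sin(a)]);ey=np.array([-np.sin(a),np.cos(a)]);o=s['tool_pos'][:2]
X=lambda r,z,col=321:(unproj(c,[(col,190+r/7-.43)],z)[0,:2]-o)@ex
print('lip in',X(206,.034),X(452,.034),'outer',X(40,.034),'postbot axis',X(234,.0440)+.013)
g=cv2.imread('pics/h8.png').mean(2)
print([ (r,int(g[r,285:292].mean()),int(g[r,350:356].mean())) for r in range(244,260)])
# top face of post
print(g[268:280,321].astype(int), g[322:334,300].astype(int))
# nut groove/ridge structure : column through nut left of stem
print([(r,int(g[r,308]),int(g[r,321])) for r in range(212,228)])
E
```

```text
lip in -0.008124059707889755 0.01426812050295752 outer -0.022461039337903416 postbot axis 0.00387426676790871
[(244, 22, 25), (245, 22, 25), (246, 23, 24), (247, 23, 25), (248, 24, 24), (249, 30, 30), (250, 47, 48), (251, 64, 63), (252, 64, 64), (253, 55, 54), (254, 45, 44), (255, 40, 39), (256, 38, 36), (257, 36, 34), (258, 35, 34), (259, 34, 32)]
[52 54 54 54 56 66 74 80 83 83 71 52] [ 87  86  86  85  87 100 134 167 181 184 185 184]
[(212, 128, 129), (213, 130, 130), (214, 130, 130), (215, 128, 128), (216, 127, 127), (217, 126, 126), (218, 125, 126), (219, 120, 117), (220, 109, 98), (221, 102, 70), (222, 97, 47), (223, 82, 46), (224, 62, 52), (225, 52, 56), (226, 51, 50), (227, 52, 52)]
```

```bash
python3 -m creep '[[0,0,0,-0.001,0,0,0],[0,0,0,-0.002,0,0,0],[0,0,0,-0.003,0,0,0],[0,0,0,-0.0035,0,0,0],[0,0,0,-0.0035,0,0,0],[0,0,0,-0.0035,0,0,0]]';python3 -m creep '[[0,0,0,-0.001,0,0,0],[0,0,0,-0.0015,0,0,0],[0,0,0,-0.0015,0,0,0],[0,0,0,-0.0015,0,0,0]]';python3 look.py i1;python3 -c "
import cv2
im=cv2.imread('pics/i1.png');cv2.imwrite('pics/i1z.png',cv2.resize(im[110:340,200:430],None,fx=2.6,fy=2.6,interpolation=2))"
```

```text
clock: 17.98
tool_pos: [0.6074, -0.1547, 0.0584]
tcp_rot: [-0.14, 1.566, 0.135]
force: [1.1, -0.1, 5.2]
opening: 0.0245
clock: 18.32
tool_pos: [0.6061, -0.1545, 0.0591]
tcp_rot: [-0.14, 1.568, 0.136]
force: [3.8, -1.1, 5.6]
opening: 0.0248
18.3167 [ 0.6061 -0.1545  0.0591] [-0.1395  1.5684  0.1357] q7 2.0311349012201454 F [ 3.7615 -1.1099  5.586 ] M [-0.2876 -1.2766  0.0135] op 0.02484287378151926
yaw 100.03770341396722 xdir [-0.0018 -0.0026 -1.    ]
```

View pics/i1z.png

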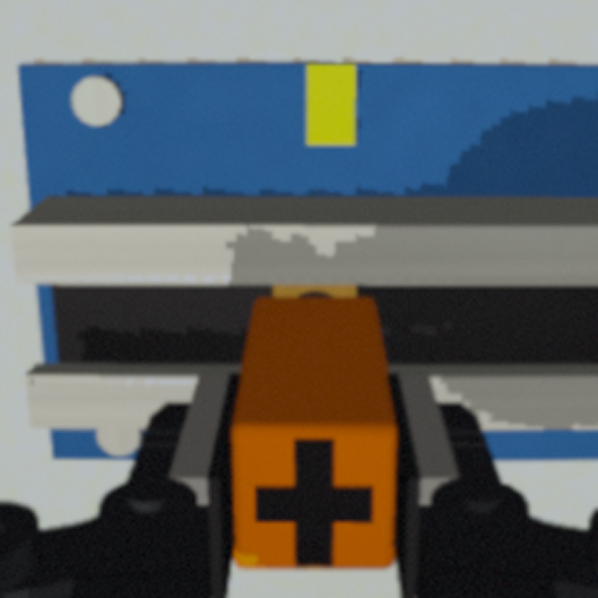

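```bash
python3 -m creep '[[0,0,0,0,0,0.001,0],[0,0,0,0,0,0.002,0],[0,0,0,0,0,0.003,0],[0,0,0,0,0,0.003,0],[0,0,0,0,0,0.003,0]]';python3 -m creep '[[0,0,0,0,0,0.001,0],[0,0,0,-0.001,0,0.001,0],[0,0,0,-0.001,0,0.001,0],[0,0,0,-0.001,0,0.001,0],[0,0,0,-0.001,0,0.001,0]]';python3 look.py i2
```

```text
clock: 18.78
tool_pos: [0.6058, -0.1542, 0.0577]
tcp_rot: [-0.139, 1.575, 0.136]
force: [3.6, -2.0, 5.4]
opening: 0.0244
clock: 19.2
tool_pos: [0.6059, -0.1542, 0.0584]
tcp_rot: [-0.138, 1.577, 0.136]
force: [2.1, -2.5, 5.2]
opening: 0.0247
19.2 [ 0.6059 -0.1542  0.0584] [-0.1383  1.5767  0.1362] q7 2.0288128533452285 F [ 2.1041 -2.4842  5.1706] M [-0.3425 -0.7149 -0.0105] op 0.024740181743050073
yaw 100.00202277748811 xdir [-0.0101 -0.0022 -0.9999]
```

```bash
python3 -m creep '[[0.04,-0.005,0,0,0,0,0],[-0.04,-0.01,0,0,0,0,0],[0.04,-0.01,0,0,0,0,0],[-0.04,-0.01,0,0,0,0,0],[0.04,-0.01,0,0,0,0,0],[0,-0.01,0,0,0,0,0],[0,-0.01,0,0,0,0,0],[0,-0.01,0,0,0,0,0]]';python3 look.py i3;python3 -c "
import cv2
im=cv2.imread('pics/i3.png');cv2.imwrite('pics/i3z.png',cv2.resize(im[110:340,200:430],None,fx=2.6,fy=2.6,interpolation=2))"
```

```text
clock: 19.92
tool_pos: [0.6055, -0.1531, 0.0581]
tcp_rot: [-0.137, 1.568, 0.138]
force: [2.1, -1.1, 4.7]
opening: 0.0246
19.9167 [ 0.6055 -0.1531  0.0581] [-0.1369  1.5678  0.1384] q7 2.0331989664669425 F [ 2.0789 -1.132   4.6627] M [-0.2053 -0.5145  0.041 ] op 0.024559351008978006
yaw 100.04052267815901 xdir [-0.0015  0.0008 -1.    ]
```

View pics/i3z.png

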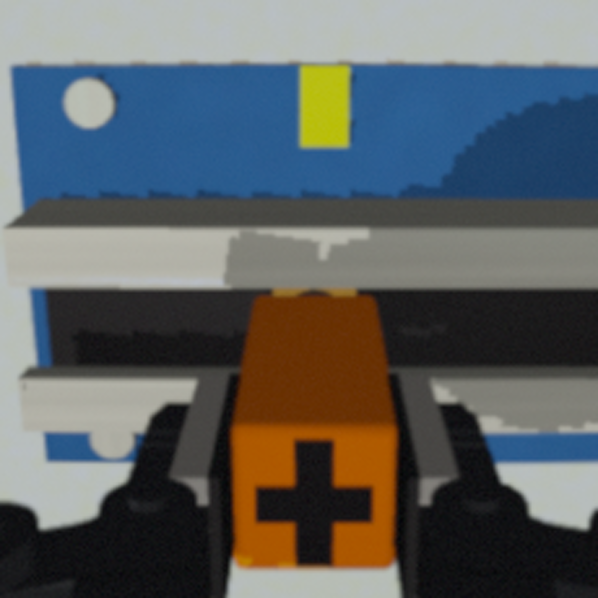

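```bash
python3 -m creep '[[0.04,0,0,0,0,0.001,0],[-0.04,0,0,0,0,0.002,0],[0.04,0,0,0,0,0.003,0],[-0.04,0,0,0,0,0.003,0],[0.04,0,0,0,0,0.003,0],[0,0,0,0,0,0.003,0],[0,0,0,0,0,0.003,0],[0,0,0,0,0,0.003,0]]';python3 look.py i4;python3 - <<'E'
from h import *
s=bot.read_state();c=cam('wrist',s);a=np.radians(10);ex=np.array([np.cos(a),np.sin(a)]);o=s['tool_pos'][:2]
im=cv2.imread('pics/i4.png');cv2.imwrite('pics/i4z.png',cv2.resize(im[190:270,270:370],None,fx=7,fy=7,interpolation=2))
E
```

```text
clock: 20.63
tool_pos: [0.6065, -0.1527, 0.0575]
tcp_rot: [-0.136, 1.572, 0.139]
force: [-1.1, -0.7, 5.3]
opening: 0.0248
20.6333 [ 0.6065 -0.1527  0.0575] [-0.1359  1.5718  0.1387] q7 2.0314677304926843 F [-1.1096 -0.6751  5.2681] M [-0.1846  0.0115  0.0679] op 0.024804650157060393
yaw 100.01265492204578 xdir [-0.0055  0.0013 -1.    ]
```

View pics/i4z.png

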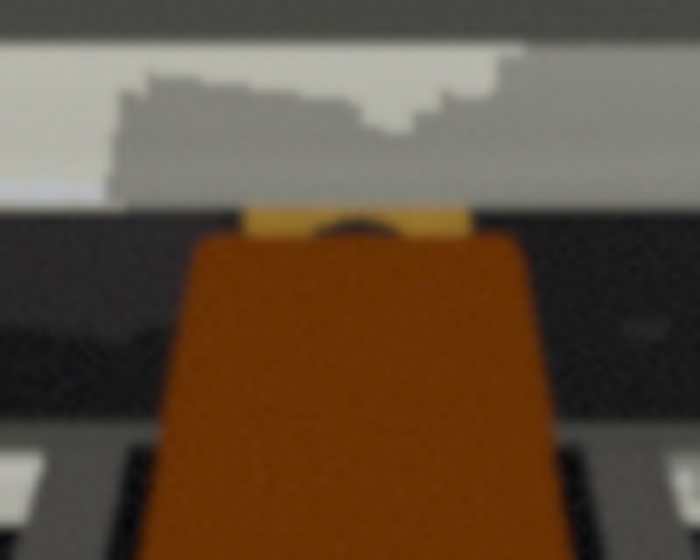

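```bash
python3 -m creep '[[0,0,0,-0.001,0,0,0],[0,0,0,-0.002,0,0,0],[0,0,0,-0.003,0,0,0],[0,0,0,-0.003,0,0,0],[0,0,0,-0.003,0,0,0]]';python3 look.py i5;python3 -c "
import cv2
im=cv2.imread('pics/i5.png');cv2.imwrite('pics/i5z.png',cv2.resize(im[190:270,270:370],None,fx=7,fy=7,interpolation=2))"
```

```text
clock: 21.1
tool_pos: [0.6069, -0.1526, 0.0603]
tcp_rot: [-0.136, 1.571, 0.139]
force: [-1.4, -0.1, 3.8]
opening: 0.0248
21.1 [ 0.6069 -0.1526  0.0603] [-0.1362  1.5708  0.1386] q7 2.030670577549681 F [-1.4069 -0.1292  3.7711] M [-0.1794  0.651   0.0278] op 0.02480865300454613
yaw 100.0217376980177 xdir [-0.0045  0.0011 -1.    ]
```

View pics/i5z.png

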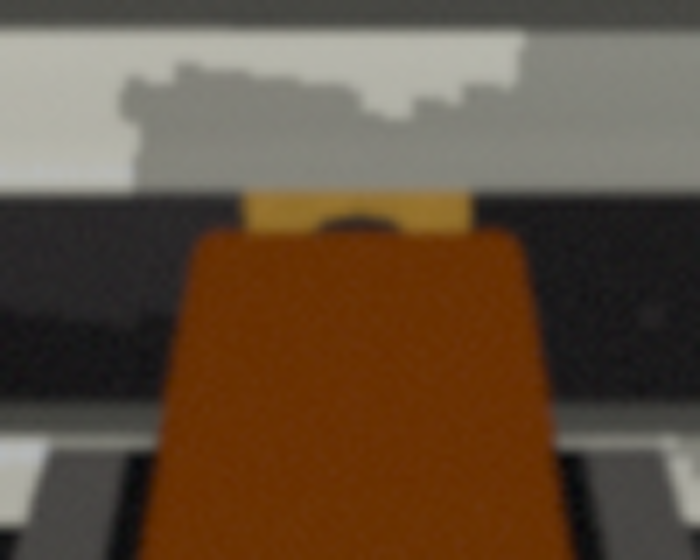

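```bash
python3 -m creep '[[0,0,0,-0.0005,0,0,0],[0,0,0,-0.001,0,0,0],[0,0,0,-0.001,0,0,0],[0,0,0,-0.001,0,0,0]]'; python3 -m creep '[[0,0,0,0,0,0,0.35],[0,0,0,0,0,0,0.4],[0,0,0,0,0,0,0.5],[0,0,0,0,0,0,0.6],[0,0,0,0,0,0,0.8],[0,0,0,0,0,0,0.8],[0,0,0,0,0,0,0.8],[0,0,0,0,0,0,0.8]]';python3 look.py j1
```

```text
clock: 21.48
tool_pos: [0.607, -0.1525, 0.0605]
tcp_rot: [-0.137, 1.571, 0.139]
force: [-3.6, -0.8, -5.2]
opening: 0.0246
clock: 22.15
tool_pos: [0.6103, -0.1527, 0.0629]
tcp_rot: [-0.137, 1.564, 0.138]
force: [0.1, -0.6, 1.0]
opening: 0.0682
22.15 [ 0.6103 -0.1527  0.0629] [-0.1375  1.5639  0.1377] q7 2.0304306238392535 F [ 0.1259 -0.5833  0.9785] M [-0.024   0.0248  0.0052] op 0.06815867687924239
yaw 100.04186108216244 xdir [ 0.0025  0.0004 -1.    ]
```

View pics/j1.png

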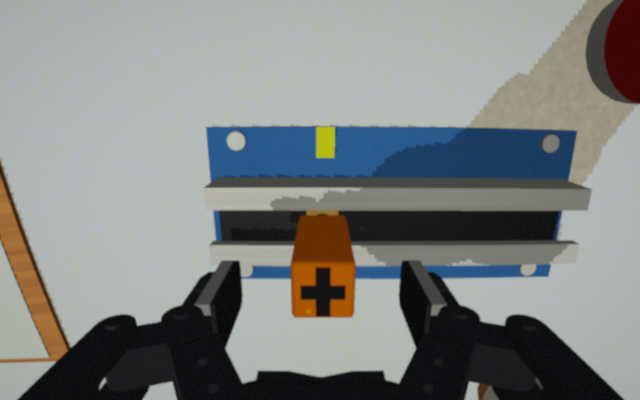

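```bash
python3 -m creep '[[0,0,0,-0.005,0,0,0.8],[0,0,0,-0.02,0,0,0.8],[0,0,0,-0.05,0,0,0.8],[0,0,0,-0.09,0,0,0.8],[0,0,0,-0.12,0,0,0.8],[0,0,0,-0.14,0,-0.03,0.8],[0,0,0,-0.14,0,-0.06,0.8],[0,0,0,-0.14,0,-0.06,0.8],[0,0,0,-0.14,0,-0.06,0.8],[0,0,0,-0.14,0,-0.06,0.8],[0,0,0,-0.14,0,-0.06,0.8],[0,0,0,-0.14,0,-0.06,0.8],[0,0,0,-0.14,0,-0.06,0.8],[0,0,0,-0.14,0,-0.06,0.8]]';python3 look.py k1 stop mark rail
python3 - <<'E'
from h import *
for n in ('side','top'): cv2.imwrite(f'pics/k_{n}.png',read_camera(n))
im=cv2.imread('pics/k_side.png');cv2.imwrite('pics/k_sz.png',cv2.resize(im[100:220,300:420],None,fx=4.5,fy=4.5,interpolation=2))
E
```

```text
clock: 23.37
tool_pos: [0.5512, -0.1629, 0.2022]
tcp_rot: [-0.138, 1.565, 0.138]
force: [0.6, -0.4, -0.1]
opening: 0.0677
23.3667 [ 0.5512 -0.1629  0.2022] [-0.1381  1.565   0.1383] q7 2.020692447557784 F [ 0.6194 -0.4127 -0.1474] M [-0.0015  0.0073 -0.0188] op 0.06770954270048367
yaw 100.08548591735756 xdir [ 0.0014  0.0003 -1.    ]
stop 0.94 [ 0.5965 -0.1511  0.1083] [324.4968 253.7141]
stop 0.79 [0.7285 0.2723 0.0284] [618.7655 366.1602]
mark 0.61 [ 0.5628 -0.157   0.007 ] [323.6201 185.5935]
rail 0.57 [ 0.5881 -0.1006  0.0064] [369.6749 216.196 ]
```

View pics/k1.png

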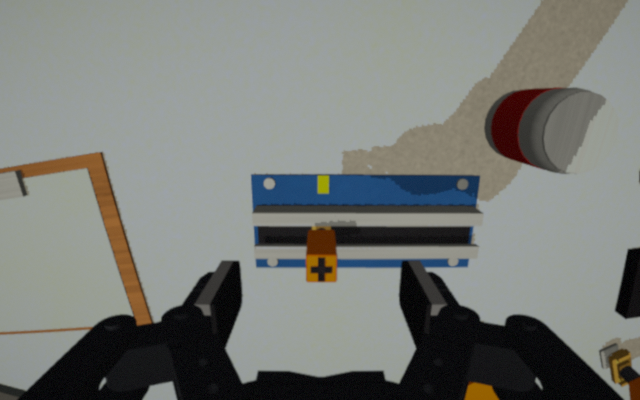

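View pics/k_sz.png

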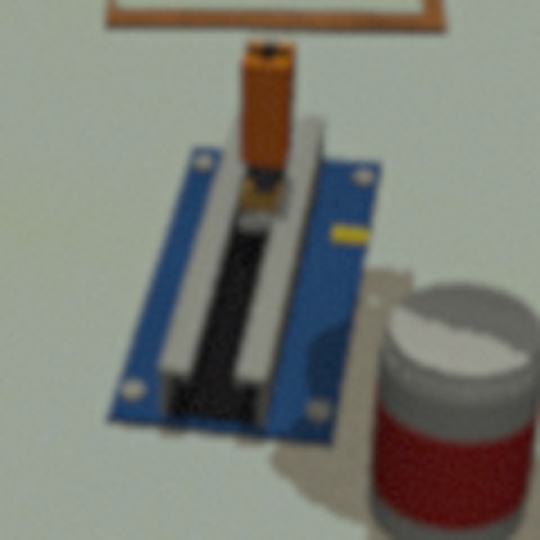

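View pics/k_top.png

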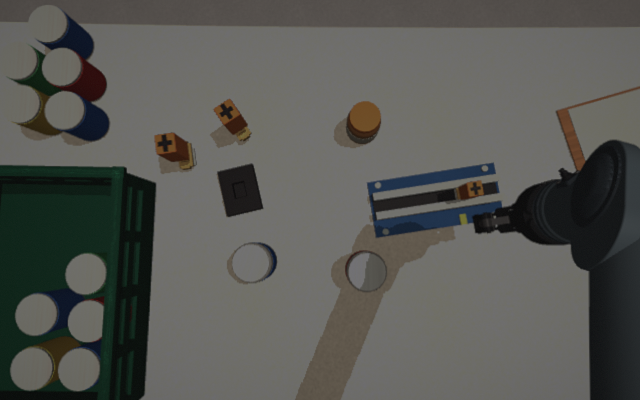

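```bash
python3 - <<'E'
from h import *
np.set_printoptions(precision=4,suppress=True)
s=bot.read_state();c=cam('wrist',s);a=np.radians(10);ex=np.array([np.cos(a),np.sin(a)]);ey=np.array([-np.sin(a),np.cos(a)])
o=unproj(c,[(323,184.5)],.006)[0]
t=unproj(c,[(321.3,269.5)],.112)[0]; print('mark',o,'top',t,'dy',(t-o)[:2]@ey,'dx',(t-o)[:2]@ex)
print('bottom of post dy',(unproj(c,[(321.5,228.5)],.050)[0]-o)[:2]@ey)
# triangulate top centre side+wrist+top
T=cam('top');S=cam('side')
px=[(c,(321.3,269.5)),(S,(300+270/4.5,100+50/4.5)),(T,(475.5,189.5))]
A=[];b=[]
for C,p in px:
    u=cv2.undistortPoints(np.array([[p]],float),C[0],C[1]).reshape(2)
    for i in range(2):
        r=C[2][i]-u[i]*C[2][2]; A.append(r); b.append(u[i]*C[3][2]-C[3][i])
X,res,_,_=np.linalg.lstsq(np.array(A),np.array(b),rcond=None); print('top tri',X)
for C,p in px: print(proj(C,[X]),p)
E
```

```text
mark [ 0.5617 -0.1582  0.006 ] top [ 0.6092 -0.1518  0.112 ] dy -0.0019906949861839577 dx 0.04782804430101043
bottom of post dy -0.001671731861929756
top tri [ 0.6074 -0.1524  0.1138]
[[321.0326 268.5218]] (321.3, 269.5)
[[359.3019 110.835 ]] (360.0, 111.11111111111111)
[[475.4033 190.0545]] (475.5, 189.5)
```

```bash
python3 -c "
from cell import bot
print(bot.close_job(), bot.read_state()['clock'])"
```

```text
the job is handed in; nothing more can be done
the job is handed in; nothing more can be done
```

The crate stop is locked in the channel, and I handed the job in at about 23.5 s of the 72 s allowed. `close_job` gives no verdict, so the result rests on my own checks.

**What I did:** I gripped the small stop in the holder, not the two larger look-alikes, and found the slot with the wrist camera, about 4 mm to the +x side of the plate's middle. I put the nut in lengthwise and pressed it down on the spring to about 14 mm above the plate's underside, with no more than about 10 N. I then turned it a quarter turn, let the spring lift it, released it and backed away.

**Last checks:**
- **Upright:** the wrist and side pictures show it standing upright with the nut turned across the channel.
- **Position:** it is about 2 mm from the yellow mark along the channel.
- **Height:** three-camera triangulation put the post top at about 114 mm, against 112 mm expected when seated. That is within the camera error, and its origin would be at about 20–22 mm.
- **Lock:** just before release the lips held the nut down against a gentle pull of a few newtons.
- **Clear of the robot:** the gripper was above the bench and clear of everything at hand-in. The tins and jar look unmoved.

**What went wrong on the way:** after the turn the stop sat about 2 mm off the slot's middle, held by friction at the foot. Small yaw wiggles and sideways moves centred it, with sideways force staying at about 4 N. My first estimate of the stop's position was taken before the arm had settled and was about 6 to 8 mm off, so I measured it again before gripping.

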